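# Fit the lift spring and strap of a panel hold-down

## Robot

A 6-joint arm with a two-finger parallel gripper is mounted at the origin on the work surface. World frame = base frame: x ahead of the robot, y to its left, z up, the work surface at z = 0. Lengths are in m, angles in rad, forces in N, time in s.
With the tool pointing down it reaches from about 0.275 to 0.85 m from the base axis. Payload 19 kg.
Tool frame: the origin (TCP) lies at the centre of the arm's flange, where the gripper is bolted on; the fingertips stand 173 mm ahead of it and the grasp point (between the pads) lies 155 mm ahead of it (bot.nose_length is the distance from the TCP to the fingertips, in m); z points along the fingers, y is the line along which they close (so a half turn about z gives the same grasp; the last joint's range is limited). The gripper opens to 85 mm and grips with 20 to 120 N. Pads are 22 mm wide; open, the fingers measure 114 mm over their backs; the gripper's body (76 mm by 85 mm) begins 54 mm behind the grasp point. The pads swing forward as they close: fully open they stand 13 mm farther back than shut.
Start: joints at [-1.252, 0.15, 1.437, -0, 1.554, -0.134], TCP at [0.252, -0.517, 0.405] pointing down, gripper open.
Joint ranges: [-2.8, 2.8], [-0.68, 2.1], [0.12, 2.68], [-1.39, 4.53], [0.16, 2.79], [-2.81, 2.81]. Speed limits (rad/s): [1.89, 1.89, 2.22, 3.01, 3.01, 3.01].

## Interface

Orientations are given as a unit quaternion [w, x, y, z].
In Python, from bench import bot, optics gives the robot as it stands. The module is installed in compiled form; this text tells all that it offers.
- The arm moves only by the tool jog_arm, never from a script. Its argument "series" is a list of rows, each a list of 3 entries, a list of its own where there are three numbers: the shift along the world's x, y, z in cm, then the turn, a rotation vector about the world's x, y, z in degrees, then the finger opening in cm, from 0 to 8.54. A call has 1 to 20 rows; each row shifts and turns the commanded pose from where the row before left it; what a row does not reach is not made up. A row lasts 1/12 s, in which the tool goes at most 41.7 mm and 7.16 degrees, less where a joint would pass 70% of its speed; a pose out of reach is approached as far as the arm can. A call with a gripper value outside its range is refused whole. The fingers move at their own pace and stop on an object; "grip_force" is the grip in N (left out, the last holds). Time passes only in rows, so rows that do not move let the fingers close. It gives the time, the measured TCP pose, the force, the opening and the grip force at its end, in the units of the state.
- bot.sense(): the state, without advancing time (a new reading comes with each control period).
- optics.camera(name): name is "side" or "top" or "wrist"; returns a dict with "color" (384x512x3 uint8, blue, green, red), "mtx" (3x3 intrinsics, pixels), "distortion" ([k1, k2, p1, p2, k3] as OpenCV has them; the pictures are not rectified), "R" (3x3) and "t" (3): a world point X has camera coordinates R X + t. Camera axes: x right, y down, z forward; pixel columns grow to the right and rows downward; lengths in m; the calibration is good to about 2 mm. A picture is of the moment at which its call begins. There is no depth.
- bot.job_done(): hands the job in; it is judged then, once.
The state is a dict: "time": time; "joint_positions": joint angles; "dq": joint speeds; "tau": joint torques, N m; "tcp_pos": TCP position; "eef_rot": TCP orientation; "wrist_force": force on the tool from outside, world axes, zero at the start; "wrist_torque": the same for the moment, N m; "width": finger opening in m; "finger_force": force on a finger pad.
Only numpy, scipy, OpenCV 4.12 (cv2) and the standard library are available. Lean on these libraries where they do the work, as an engineer would, in place of code of your own. Each camera call takes 0.05 s, during which the arm holds its last target. There are 200 camera calls.

## Task

Make up the second hold-down clamp on the holding board: thread the coil spring, narrow end down, over the bare keyed stud, pressing lightly and twisting it to and fro where its turned-in wire end snags until that end drops into the stud's keyway, slide it fully home on the flange nut without ever squeezing the spring shorter than 30 mm, and let it go. Then lay the slotted strap over the same stud on top of the spring, level, with its rounded nose reaching over the edge of the panel like its neighbour's, and let that go too. Leave the knob, jar, cup and brush where they are.

Things in the scene. Friction and masses are not known exactly. Their poses are not given: they have to be found in the camera images.
- board: Plywood holding board, 320 x 320 x 18 mm, fixed, at varying place and heading; origin at the centre of its underside, x away from the robot at zero yaw, y left, z up. Along board x = -70 mm runs a track with two studs: the bare one at y +50 mm; at y -100 mm the neighbour with spring, strap and black star knob already made up (top 94 mm above the bench).
- panel_edge (a point): On the panel's near top edge, straight out (board +x) from the bare stud, 50 mm from its axis, 56 mm above the bench. The black lacquer panel with pale eggshell strips lies on the board from here to 170 mm further on, 300 mm wide, 38 mm deep. Axes as the board's.
- heel_block (a point): Top centre of the wooden heel block behind the bare stud, 67.5 mm from its axis towards board -x; block 22 (x) x 32 (y) mm, top 56 mm above the bench. Axes as the board's.
- stud_seat (a point): On the bare stud's axis at the top of its steel flange nut (33 mm across, 37 over its washer), 26 mm above the bench: the spring's narrow end comes to rest here. Axes as the board's. The oiled steel stud is fixed, 14 mm across. One keyway, 6 mm wide and cut to 1 mm past the axis, runs down its whole length; it faces the heel block (board -x) give or take 86 degrees, and is best found by feel.
- stud_tip (a point): Centre of the bare stud's flat end, 62 mm above stud_seat (88 mm above the bench). The end face is 10 mm across, notched by the keyway; below it the stud tapers out to 14 mm within 3 mm. Axes as the board's.
- spring_head (a point): Centre of the top 12 mm of the oiled steel spring, the place to grip firmly: 30 mm across, 44 mm above its narrow end. The spring stands on the bench, narrow end down, 50 mm tall, wire 3 mm, 65 g. Its wide upper 30 mm are stiff and clear the stud by 5 mm; the rest is 23 mm across. x points from the axis to the side where the turned-in tail is, z up. With the spring home the stud's tip is 18 mm above here.
- spring_top (a point): Centre of the spring's upper end, 6 mm above spring_head, same axes. The narrow turns slide up into the wide ones, 0.6 N per mm, at most 26 mm; pressed over 12 N the spring is shorter than 30 mm.
- spring_end (a point): Centre of the underside of the spring's narrow end, same axes; its distance to spring_top is the spring's length. The end turn has a 17 mm opening. 6 mm above this underside the wire's 3 mm tail turns in from the +x side to 1.5 mm from the axis: it lands on the stud's end once the end turn is 4.5 mm down over it, and passes only down the keyway, within 0.2 rad. Turned there under 5 to 8 N it drops in.
- strap_mid (a point): Middle (half-way up) of the loose black steel strap, 145 x 44 x 10 mm, 0.36 to 0.48 kg, flat on the bench; x points along it to the rounded nose (other end square), z up. A slot 18 mm wide and 42 mm long, lengthwise, goes through it, centred here. Grip it across its width at the middle. On the seated spring it sinks 6 to 9 mm: its underside then lies 41 to 45 mm above stud_seat.
- strap_nose (a point): Tip of the strap's rounded nose, 72.5 mm from strap_mid along x, at half height.
- star_knob: Loose black five-lobed star knob, 48 mm across, 25 mm tall, on the bench; a bystander. Origin at the centre of its underside.
- jar: Amber jar with steel cap, 68 mm across, 75 mm tall, on the bench; a bystander. Origin at the centre of its underside.
- lacquer_cup: Black lacquer bowl, 84 mm across, 60 mm tall, on the bench; a bystander. Origin at the centre of its underside.
- flat_brush: Flat wooden brush, 190 mm long, lying on the panel; a bystander. Origin under its middle.
There are look-alikes about, which are no part of the job. Several things look just like the part that bears strap_mid: the one meant starts nearest to the robot's base.

How it is judged:
By the outcome, as a careful person would: the job done as asked, in the order asked, and still so for the second after the job is handed in, with the robot touching nothing.
It also fails if it takes over 72 s, if anything falls off the work surface, if the arm or the gripper's body presses on something with over 40 N, if the wrist force passes 120 N, or if a joint passes its speed limit or range.

## Working session

There is one attempt and no reset: what is moved stays moved. The work goes in short steps, Python scripts to look and compute and a tool call to move; the robot and the scene stay as the last step left them, time stands still between calls to the robot, and variables do not carry over. Pictures are saved under pics/ and viewed, at most 10 in all, crops included, and the job is handed in when it is done.

Besides the shell and the picture viewer there is one more tool, called after "Emit:" as a command line: name --argument value ..., lists and objects as JSON in quotes. jog_arm: Moves the arm, as the interface text tells. Its arguments: {"type":"object","properties":{"series":{"type":"array"},"grip_force":{"type":"number"}},"required":["series"]}

```bash
mkdir -p pics
cat > h.py <<'E'
import numpy as np, cv2
from bench import bot, optics
def shot(n,f=None):
    c=optics.camera(n)
    if f: cv2.imwrite('pics/'+f,c['color']); np.savez('pics/'+f[:-4],**{k:np.array(c[k]) for k in('color','mtx','distortion','R','t')})
    return c
def ray(c,p):
    u=cv2.undistortPoints(np.array([[p]],float),np.array(c['mtx']),np.array(c['distortion']))[0,0]
    R=np.array(c['R']);t=np.array(c['t']).ravel()
    d=R.T@np.array([u[0],u[1],1.]);return -R.T@t,d/np.linalg.norm(d)
def onz(c,p,z):
    o,d=ray(c,p);return o+d*(z-o[2])/d[2]
def tri(*cp):
    A=np.zeros((3,3));b=np.zeros(3);rs=[ray(c,p) for c,p in cp]
    for o,d in rs: M=np.eye(3)-np.outer(d,d);A+=M;b+=M@o
    X=np.linalg.solve(A,b);return X,[np.linalg.norm(np.cross(X-o,d)) for o,d in rs]
def proj(c,X):
    return cv2.projectPoints(np.array([X],float),cv2.Rodrigues(np.array(c['R']))[0],np.array(c['t'],float),np.array(c['mtx']),np.array(c['distortion']))[0][0,0]
def load(f): return np.load('pics/'+f+'.npz')
E
python3 - <<'E'
from h import *
a=shot('top','top0.png')['color'];b=shot('side','side0.png')['color'];w=shot('wrist','wrist0.png')['color']
cv2.imwrite('pics/all0.png',cv2.resize(np.vstack([a,b]),None,fx=.78,fy=.78) )
s=bot.sense();print(s)
for n in('top0','side0','wrist0'):
  c=load(n);print(n,-c['R'].T@c['t'].ravel(),c['R'][2],c['mtx'][0,0])
E
```

```text
{'time': 0.15, 'joint_positions': array([-1.25196743e+00,  1.50878964e-01,  1.43782907e+00, -1.20568174e-05,
        1.55379058e+00, -1.34035680e-01]), 'dq': array([ 1.24701957e-03, -2.04569239e-03, -2.01339805e-03, -3.32687048e-05,
        9.61365201e-04, -9.78668767e-04]), 'tau': array([ 2.94471363e-03, -7.13378477e+01, -5.71044266e+01, -1.24272819e-04,
        7.14103095e-03, -1.18723669e-04]), 'tcp_pos': array([ 0.25154423, -0.51704121,  0.40423689]), 'eef_rot': array([-4.50495865e-04,  9.74473430e-01,  2.24502401e-01, -4.77964581e-05]), 'wrist_force': array([-0.94981518,  1.16451995, -0.28151412]), 'wrist_torque': array([-0.02433175,  0.01416097, -0.03295857]), 'finger_force': 0.0, 'width': 0.0855507362913969}
top0 [0.39736364 0.024892   1.54826196] [ 0.10183264  0.00362852 -0.99479493] 435.8097848963422
side0 [0.29980016 1.14158567 0.69739747] [ 0.19414125 -0.85719918 -0.47698924] 414.48700954086377
wrist0 [ 0.32590316 -0.48043386  0.3725557 ] [-0.29094335 -0.13903542 -0.94658392] 292.8182668550225
```

View pics/top0.png

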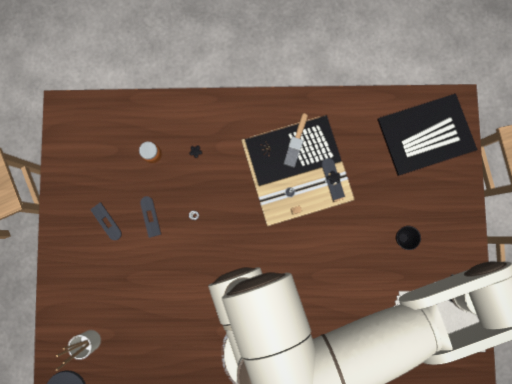

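View pics/side0.png

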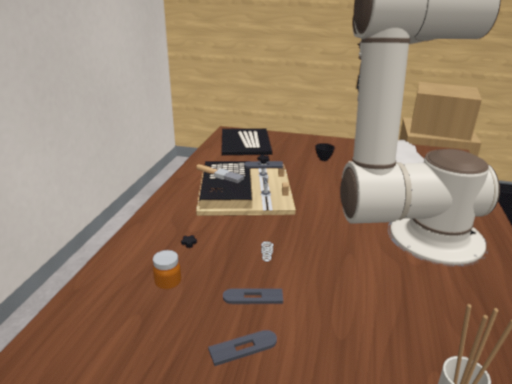

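The top view shows the bare stud at (290,191), heel block (296,210), spring (194,215), and two loose straps: A at (150,216) and B at (106,221). The neighbour strap at (333,180) is already in use. Next I'll compute positions and compare the distances of A and B from the base.

Run:
```python
from h import *
t=load('top0');s=load('side0')
for n,p,z in(('A',(150,216),.01),('B',(106,221),.01),('spring',(194,215),.05),('studtip',(290,190),.088),('heel',(296,210),.056),('jar',(149,150),.07),('knob',(195,151),.02),('cup',(408,237),.06)):
  X=onz(t,p,z);print(n,X.round(3),'r',np.hypot(*X[:2]).round(3),'side',proj(s,X).round(0))
# strap contours
g=t['color'].astype(int);m=((g.max(2)<100)&(g[:,:,2]-g[:,:,0]<8)).astype(np.uint8)*255
m[:,:80]=0;m[:,175:]=0;m[:185]=0;m[250:]=0
for c in cv2.findContours(m,0,2)[0]:
  if cv2.contourArea(c)>150:
    r=cv2.minAreaRect(c);M=cv2.moments(c);X=onz(t,r[0],.01);print(r,X.round(4),np.hypot(*X[:2]))
    b=cv2.boxPoints(r);print([onz(t,q,.01).round(3)[:2] for q in b], M['m10']/M['m00'],M['m01']/M['m00'])
a=t['color'][185:255,80:215];cv2.imwrite('pics/crop1.png',cv2.resize(a,None,fx=5.5,fy=5.5,interpolation=2))
```

```text
A [0.477 0.392 0.01 ] r 0.618 side [254. 293.]
B [0.462 0.549 0.01 ] r 0.717 side [243. 343.]
spring [0.477 0.231 0.05 ] r 0.53 side [268. 242.]
studtip [ 0.555 -0.098  0.088] r 0.563 side [266. 176.]
heel [ 0.489 -0.12   0.056] r 0.503 side [286. 183.]
jar [0.702 0.384 0.07 ] r 0.8 side [167. 257.]
knob [0.706 0.232 0.02 ] r 0.743 side [189. 240.]
cup [ 0.391 -0.498  0.06 ] r 0.634 side [325. 146.]
((106.42800903320312, 221.89602661132812), (39.65495300292969, 12.332880973815918), 55.304847717285156) [0.4584 0.5469 0.01  ] 0.7136225265068241
[array([0.505, 0.606]), array([0.529, 0.571]), array([0.413, 0.488]), array([0.388, 0.524])] 106.18954996186116 221.53699466056443
((149.73529052734375, 215.9412078857422), (39.53330612182617, 12.126781463623047), 75.96376037597656) [0.4775 0.3933 0.01  ] 0.6185930110918009
[array([0.541, 0.432]), array([0.551, 0.39 ]), array([0.415, 0.355]), array([0.405, 0.396])] 149.78834720570748 216.48275862068965
```

View pics/crop1.png

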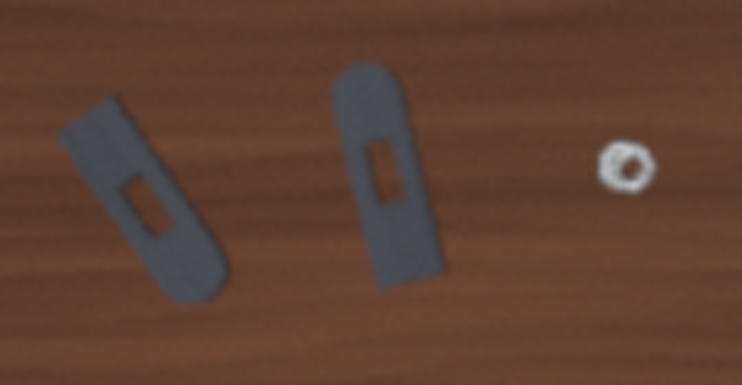

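Both are loose straps. A at (150,216), 0.618 m from the base, is nearer than B at (106,221), 0.717 m. The crop confirms A is slotted, with its round nose up (+x), so A is the one. I'll look over the stud first, on the way to the spring.

Emit:
jog_arm --series '[[[2.06, 2.98, 0], [0, 0, 0], 8.5], [[2.06, 2.98, 0], [0, 0, 0], 8.5], [[2.06, 2.98, 0], [0, 0, 0], 8.5], [[2.06, 2.98, 0], [0, 0, 0], 8.5], [[2.06, 2.98, 0], [0, 0, 0], 8.5], [[2.06, 2.98, 0], [0, 0, 0], 8.5], [[2.06, 2.98, 0], [0, 0, 0], 8.5], [[2.06, 2.98, 0], [0, 0, 0], 8.5], [[2.06, 2.98, 0], [0, 0, 0], 8.5], [[2.06, 2.98, 0], [0, 0, 0], 8.5], [[2.06, 2.98, 0], [0, 0, 0], 8.5], [[2.06, 2.98, 0], [0, 0, 0], 8.5], [[2.06, 2.98, 0], [0, 0, 0], 8.5], [[2.06, 2.98, 0], [0, 0, 0], 8.5], [[0, 0, 0], [0, 0, 0], 8.5], [[0, 0, 0], [0, 0, 0], 8.5]]' --grip_force 40

```text
time: 1.48
tcp_pos: [0.5406, -0.0983, 0.4042]
eef_rot: [-0.0, 0.974, 0.226, -0.0]
wrist_force: [-0.8, -0.6, 0.5]
width: 0.085
finger_force: 0.0
```

Run:
```python
from h import *
c=shot('wrist','w1.png');print(proj(c,[.555,-.098,.088]),proj(c,[.489,-.12,.056]));print(bot.sense()['tcp_pos'],bot.sense()['joint_positions'].round(2))
```

```text
[262.84147569 162.79676887] [253.95611072 213.42532947]
[ 0.54006809 -0.09937961  0.40427811] [-0.32  0.1   1.5  -0.    1.55  0.79]
```

View pics/w1.png

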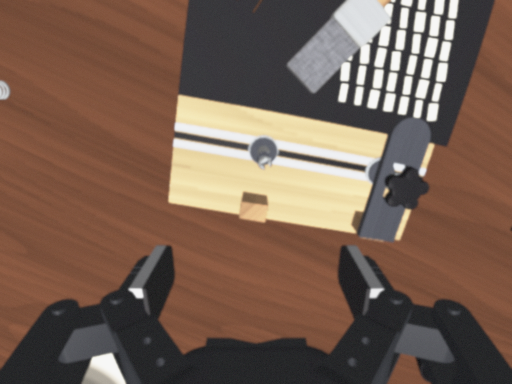

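The wrist view shows the stud tip at about (265,160), its flange at (263,150), the heel block at (253,207), and the panel's near edge running from (178,96) to (450,145). I'll take a second stud view on the way to the spring.

Emit:
jog_arm --series '[[[-0.7, 2.5, -2.3], [0, 0, 0], 8.5], [[-0.7, 2.5, -2.3], [0, 0, 0], 8.5], [[-0.7, 2.5, -2.3], [0, 0, 0], 8.5], [[0, 0, 0], [0, 0, 0], 8.5], [[0, 0, 0], [0, 0, 0], 8.5]]'

```text
time: 1.95
tcp_pos: [0.5182, -0.025, 0.335]
eef_rot: [-0.0, 0.974, 0.225, -0.001]
wrist_force: [-0.0, 0.1, 1.2]
width: 0.0852
finger_force: 0.0
```

Run:
```python
from h import *
shot('wrist','w2.png')
def prep(n,p,k,f):
    a=load(n)['color'];x,y=map(int,p);return cv2.resize(a[y-k:y+k,x-k:x+k],None,fx=f,fy=f,interpolation=2)
c=load('w2');p=proj(c,[.553,-.1,.088]);print(p)
p2=(min(max(p[0],40),471),min(max(p[1],40),343));print(p2)
cv2.imwrite('pics/c2.png',np.hstack([prep('w1',(265,160),40,4.9),prep('w2',p2,40,4.9)]))
```

```text
[360.81029627 201.54646436]
(np.float64(360.8102962686919), np.float64(201.54646435827138))
```

View pics/c2.png

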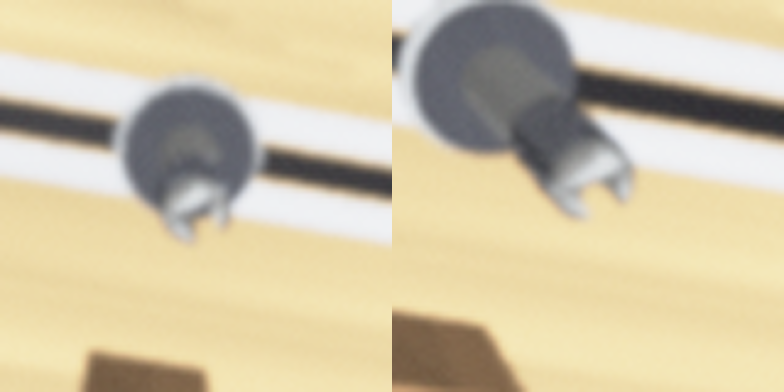

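Both crops show the bright stud end with its notch opening down and slightly right. Left crop: centre about (197,212), notch legs at (185,238) and (225,222). Right crop: centre about (203,180), legs at (186,212) and (236,198). I'll triangulate from these.

Run:
```python
from h import *
a=load('w1');b=load('w2')
P=lambda o,p:(o[0]+(p[0]+.5)/4.9-.5,o[1]+(p[1]+.5)/4.9-.5)
o1=(225,120);o2=(320,161)
X,e=tri((a,P(o1,(197,212))),(b,P(o2,(203,180))));print('tip',X.round(4),np.round(e,4))
print([onz(c,p,.088).round(4) for c,p in((a,P(o1,(197,212))),(b,P(o2,(203,180))))])
for c,o,l in((a,o1,((185,238),(225,222))),(b,o2,((186,212),(236,198)))):
  q=[onz(c,P(o,p),.088) for p in l];d=q[1]-q[0];print('key az',np.degrees(np.arctan2(d[1],d[0]))-90+ (360),q)
# flange centres (nut top 26mm)
print('flange',onz(a,P(o1,(190,150)),.024).round(4),onz(b,P(o2,(104,77)),.024).round(4))
# panel edge
# top edge of panel: black/wood boundary lies at bottom of side face; fit yaw via stripes and edge
g=a['color'].astype(int).sum(2)
pts=[]
for x in range(190,380,6):
  col=g[90:142,x]; k=np.argmax(np.diff(col)); pts.append(onz(a,(x,90+k+.5),.018)[:2])
pts=np.array(pts);vx,vy,x0,y0=cv2.fitLine(pts.astype(np.float32),cv2.DIST_HUBER,0,.001,.001).ravel()
print('edge az',np.degrees(np.arctan2(vy,vx)), 'pt',x0,y0)
t=X[:2];n=np.array([vy,-vx]);n*=np.sign(n[0]);print('dist stud->edge',(np.array([x0,y0])-t)@n,'board yaw',np.degrees(np.arctan2(n[1],n[0])))
```

```text
tip [ 0.5552 -0.1003  0.084 ] [0.0002 0.0002]
[array([ 0.5558, -0.0998,  0.088 ]), array([ 0.5561, -0.0982,  0.088 ])]
key az 228.6265006533738 [array([ 0.54983208, -0.10003499,  0.088     ]), array([ 0.55644214, -0.10585711,  0.088     ])]
key az 222.8539968125663 [array([ 0.55016702, -0.09870767,  0.088     ]), array([ 0.5558475 , -0.10483046,  0.088     ])]
flange [ 0.5558 -0.0998  0.024 ] [ 0.5553 -0.1002  0.024 ]
edge az -74.134544 pt 0.60495764 -0.102331266
dist stud->edge 0.04730491629280586 board yaw 15.865453
```

Emit:
jog_arm --series '[[[-0.6, 3.6, 0.5], [0, 0, 0], 8.5], [[-0.6, 3.6, 0.5], [0, 0, 0], 8.5], [[-0.6, 3.6, 0.5], [0, 0, 0], 8.5], [[-0.6, 3.6, 0.5], [0, 0, 0], 8.5], [[-0.6, 3.6, 0.5], [0, 0, 0], 8.5], [[-0.6, 3.6, 0.5], [0, 0, 0], 8.5], [[0, 0, 0], [0, 0, 0], 8.5], [[0, 0, 0], [0, 0, 0], 8.5]]'

```text
time: 2.67
tcp_pos: [0.4833, 0.1916, 0.3669]
eef_rot: [0.0, 0.974, 0.225, 0.001]
wrist_force: [-0.1, -0.5, 0.2]
width: 0.0852
finger_force: 0.0
```

Run:
```python
from h import *
c=shot('wrist','w3.png')
p=proj(c,[.477,.231,.05]);print(p,bot.sense()['tcp_pos'],bot.sense()['joint_positions'].round(3))
```

```text
[218.31397373 164.80935411] [0.48345395 0.19058749 0.36655848] [ 0.227  0.051  1.624 -0.     1.465  1.345]
```

Stud axis is about (0.5556, -0.0998), tip height 84–88 mm, board yaw about 16°, and keyway azimuth about 225°. Now a second, closer spring view.

Emit:
jog_arm --series '[[[-0.3, 2.0, -3.2], [0, 0, 0], 8.5], [[-0.3, 2.0, -3.2], [0, 0, 0], 8.5], [[0, 0, 0], [0, 0, 0], 8.5], [[0, 0, 0], [0, 0, 0], 8.5]]'

```text
time: 3.05
tcp_pos: [0.4773, 0.23, 0.3007]
eef_rot: [0.0, 0.975, 0.224, -0.001]
wrist_force: [-0.3, -0.6, 0.1]
width: 0.0851
finger_force: 0.0
```

Run:
```python
from h import *
c=shot('wrist','w4.png');ims=[]
for n in('w3','w4'):
  q=load(n);p=proj(q,[.477,.231,.03]);x,y=map(int,p);y=max(y,40);print(n,x-40,y-40)
  ims.append(cv2.resize(q['color'][y-40:y+40,x-40:x+40],None,fx=4.9,fy=4.9,interpolation=2))
cv2.imwrite('pics/c4.png',np.hstack(ims));print(bot.sense()['tcp_pos'])
```

```text
w3 180 120
w4 215 149
[0.47771473 0.22986825 0.30211215]
```

View pics/c4.png

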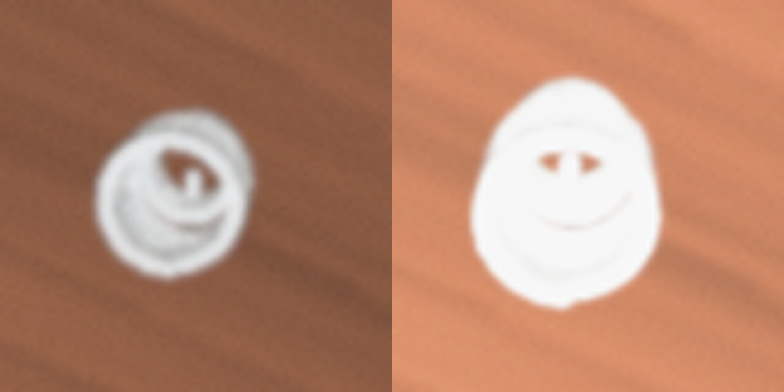

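Left crop: the wide top ring is centred at (171,204) and the tail runs from its tip at (193,172) down to its root at about (194,205). Right crop: the ring is centred at (174,214) and the tail runs vertically at x≈178. The tail therefore points image-down.

Run:
```python
from h import *
a=load('w3');b=load('w4')
P=lambda o,p:(o[0]+(p[0]+.5)/4.9-.5,o[1]+(p[1]+.5)/4.9-.5)
o1=(180,120);o2=(215,149)
X,e=tri((a,P(o1,(171,204))),(b,P(o2,(174,214))));print('top',X.round(4),np.round(e,4))
print([onz(c,p,.05).round(4) for c,p in((a,P(o1,(171,204))),(b,P(o2,(174,214))))])
for c,o,l in((a,o1,((193,172),(194,203))),(b,o2,((178,150),(178,180)))):
  q=[onz(c,P(o,p),.0075) for p in l];d=q[1]-q[0];print('tail az',np.degrees(np.arctan2(d[1],d[0]))%360,[v.round(4) for v in q])
```

```text
top [0.4772 0.236  0.0442] [0.0001 0.0001]
[array([0.4787, 0.2359, 0.05  ]), array([0.4793, 0.2368, 0.05  ])]
tail az 205.60834328880586 [array([0.4762, 0.2355, 0.0075]), array([0.4695, 0.2323, 0.0075])]
tail az 205.55375892115495 [array([0.4772, 0.2359, 0.0075]), array([0.4718, 0.2333, 0.0075])]
```

Spring axis is (0.478, 0.236), top about 47±3 mm (nominal 50), tail azimuth 205.6°. I'll grasp at yaw 26° and turn +20° on the way to the stud.

Emit:
jog_arm --series '[[[0.02, 0.3, -2.6], [0, 0, 0], 8.5], [[0.02, 0.3, -2.6], [0, 0, 0], 8.5], [[0, 0, -2.6], [0, 0, 0], 8.5], [[0, 0, -2.6], [0, 0, 0], 8.5], [[0, 0, 0], [0, 0, 0], 8.5], [[0, 0, 0], [0, 0, 0], 5.0], [[0, 0, 0], [0, 0, 0], 3.5], [[0, 0, 0], [0, 0, 0], 2.0], [[0, 0, 0], [0, 0, 0], 2.0], [[0, 0, 0], [0, 0, 0], 2.0], [[0, 0, 0], [0, 0, 0], 2.0], [[0, 0, 0], [0, 0, 0], 2.0], [[0, 0, 0], [0, 0, 0], 2.0]]' --grip_force 70

```text
time: 4.18
tcp_pos: [0.4778, 0.2372, 0.1992]
eef_rot: [-0.0, 0.974, 0.225, 0.001]
wrist_force: [-0.5, -2.8, 11.0]
width: 0.0273
finger_force: 68.4
```

Emit:
jog_arm --series '[[[0, 0, 1.0], [0, 0, 0], 2.0], [[0, 0, 3], [0, 0, 0], 2.0], [[0, 0, 3], [0, 0, 0], 2.0], [[0, 0, 3], [0, 0, 0], 2.0], [[0, 0, 0], [0, 0, 0], 2.0], [[0, 0, 0], [0, 0, 0], 2.0]]'

```text
time: 4.68
tcp_pos: [0.4775, 0.2373, 0.3001]
eef_rot: [-0.0, 0.974, 0.225, 0.002]
wrist_force: [-0.5, 0.2, -1.1]
width: 0.0272
finger_force: 69.0
```

Run:
```python
from h import *
s=bot.sense();print(s['tcp_pos'],s['wrist_force'],s['width'],s['finger_force'])
c=shot('wrist','w5.png');d=shot('side','s5.png');e=shot('top','t5.png')
p=s['tcp_pos'];G=p+[0,0,-.155]
q=proj(d,G);x,y=map(int,q);print(q,proj(c,G),proj(e,G))
im=cv2.resize(d['color'][y-45:y+45,x-45:x+45],(384,384),interpolation=2)
cv2.imwrite('pics/c5.png',np.hstack([im,cv2.resize(c['color'],None,fx=.81,fy=.81*1.235)[:384]]))
```

```text
[0.47745413 0.23726201 0.30006898] [-0.51346335  0.21058292 -1.08312042] 0.02720145728590672 69.03164718300104
[268.27336541 213.48035674] [256.79611042 268.25043948] [187.98483993 213.27411992]
```

View pics/c5.png

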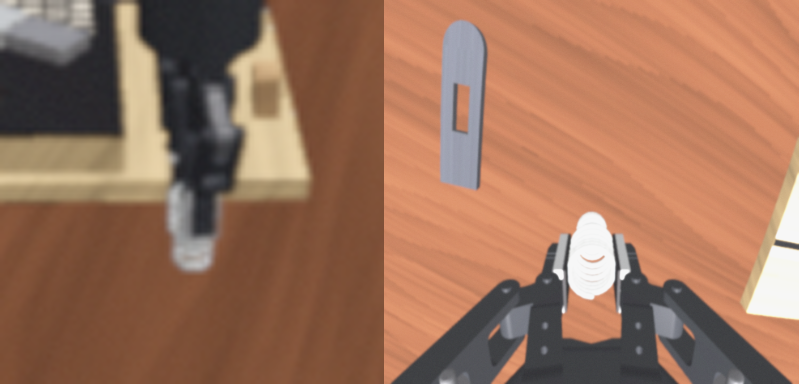

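The spring hangs upright in the pads, tail side still facing image-down. The side crop shows its lower rim at about (195,270). I'll measure how far it hangs below the TCP.

Run:
```python
from h import *
d=load('s5');c=load('w5');p=np.array([.4775,.2373,.3001])
g=d['color'].astype(int);print('white rows side:')
for y in range(205,236): print(y,g[y,262:276].min(1) if 0 else g[y,266:271].mean(2).astype(int) if 0 else g[y,266:271].sum(1).sum()//15, end=' ')
print()
dd=d['R'][2].copy();dd[2]=0;dd/=np.linalg.norm(dd)
for L in (.19,.2,.21,.22): print(L,proj(d,p-[0,0,L]-dd*.0115), 'centre',proj(d,p-[0,0,L]))
# wrist: far (image-up) edge of the narrow end
g=c['color'].astype(int);cols=[256,257,258]
for y in range(200,310,4): print(y,g[y,255:260].mean().astype(int),end=' ')
print()
R=np.array([np.cos(np.radians(26)),np.sin(np.radians(26)),0])
for L in (.19,.2,.21,.22): print(L,proj(c,p-[0,0,L]+R*.0115))
for L in (.14,.145,.15,.155): print('top near',L,proj(c,p-[0,0,L]-R*.015),proj(c,p-[0,0,L]+R*.015))
# lateral extents
for y in (200,204,208,212,218,226,234,242,250):
  m=np.where(g[y,215:300].min(1)>200)[0]+215; print(y,(m.min(),m.max(),m.mean().round(1)) if len(m) else None)
```

```text
white rows side:
205 39 206 37 207 36 208 36 209 39 210 46 211 52 212 60 213 74 214 82 215 86 216 85 217 81 218 79 219 78 220 80 221 80 222 87 223 118 224 151 225 162 226 170 227 172 228 162 229 175 230 175 231 130 232 95 233 92 234 92 235 91 
0.19 [267.95692205 227.2731952 ] centre [267.90322004 224.89418137]
0.2 [267.85760225 230.49007872] centre [267.80508063 228.09203097]
0.21 [267.75912098 233.67834535] centre [267.70776144 231.2617233 ]
0.22 [267.66146891 236.83833525] centre [267.61125344 234.40358932]
200 140 204 148 208 150 212 216 216 247 220 247 224 245 228 245 232 247 236 247 240 241 244 240 248 247 252 247 256 247 260 191 264 247 268 235 272 247 276 245 280 241 284 244 288 244 292 245 296 241 300 151 304 153 308 155 
0.19 [256.63144269 217.676321  ]
0.2 [256.60268451 211.07253411]
0.21 [256.57670462 205.1161118 ]
0.22 [256.5531231  199.71721987]
top near 0.14 [256.84455126 313.98405669] [256.8362633  258.33867811]
top near 0.145 [256.81968369 306.58374204] [256.80894544 252.23986427]
top near 0.15 [256.79629665 299.64008039] [256.78347084 246.56122379]
top near 0.155 [256.7742689  293.11390581] [256.7596632 241.2616431]
200 None
204 None
208 None
212 (np.int64(252), np.int64(258), np.float64(255.0))
218 (np.int64(242), np.int64(269), np.float64(255.5))
226 (np.int64(238), np.int64(274), np.float64(256.0))
234 (np.int64(234), np.int64(279), np.float64(256.5))
242 (np.int64(231), np.int64(281), np.float64(256.0))
250 (np.int64(230), np.int64(282), np.float64(256.0))
```

The spring end hangs 200 mm below the TCP, well centred. Now over the stud, turning +20°.

Emit:
jog_arm --series '[[[0.78, -3.37, 0], [0, 0, 2], 2], [[0.78, -3.37, 0], [0, 0, 2], 2], [[0.78, -3.37, 0], [0, 0, 2], 2], [[0.78, -3.37, 0], [0, 0, 2], 2], [[0.78, -3.37, 0], [0, 0, 2], 2], [[0.78, -3.37, 0], [0, 0, 2], 2], [[0.78, -3.37, 0], [0, 0, 2], 2], [[0.78, -3.37, 0], [0, 0, 2], 2], [[0.78, -3.37, 0], [0, 0, 2], 2], [[0.78, -3.37, 0], [0, 0, 2], 2], [[0, 0, 0], [0, 0, 0], 2], [[0, 0, 0], [0, 0, 0], 2], [[0, 0, 0], [0, 0, 0], 2]]'

```text
time: 5.92
tcp_pos: [0.5551, -0.0998, 0.2967]
eef_rot: [-0.001, 0.921, 0.39, -0.001]
wrist_force: [0.8, -0.2, -0.4]
width: 0.0274
finger_force: 69.2
```

Run:
```python
from h import *
s=bot.sense();print(s['tcp_pos'],s['joint_positions'].round(2),s['wrist_force'],s['wrist_torque'])
c=shot('wrist','w6.png');p=s['tcp_pos']
print(proj(c,[.5556,-.0998,.088]),proj(c,p-[0,0,.2]),proj(c,[.5556,-.0998,.026]))
cv2.imwrite('pics/c6.png',cv2.resize(c['color'][150:320,170:345],None,fx=3.4,fy=3.4,interpolation=2))
```

```text
[ 0.55511597 -0.09975975  0.29666477] [-0.31  0.19  1.62  0.    1.34  0.46] [ 0.81055619 -0.16885069 -0.440168  ] [-0.00543906  0.03022419  0.04435252]
[257.9201416  220.61263131] [257.37245245 226.8377997 ] [257.68982821 190.08017602]
```

View pics/c6.png

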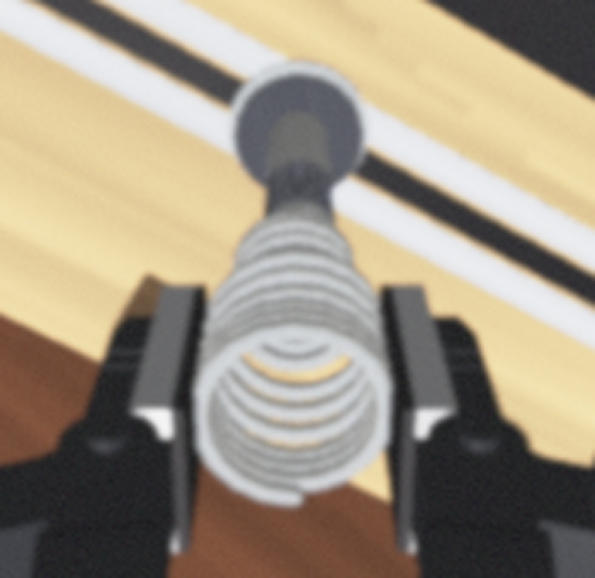

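The end turn sits right over the stud: shaft at x≈300 and spring axis at about 296 in the crop. Lowering until the tail meets the stud and loads the spring lightly.

Emit:
jog_arm --series '[[[0.05, 0, -0.4], [0, 0, 0], 2], [[0, 0, -0.4], [0, 0, 0], 2], [[0, 0, -0.4], [0, 0, 0], 2], [[0, 0, -0.3], [0, 0, 0], 2], [[0, 0, -0.3], [0, 0, 0], 2], [[0, 0, -0.2], [0, 0, 0], 2], [[0, 0, 0], [0, 0, 0], 2], [[0, 0, 0], [0, 0, 0], 2], [[0, 0, 0], [0, 0, 0], 2]]'

```text
time: 6.72
tcp_pos: [0.5559, -0.0999, 0.2778]
eef_rot: [0.0, 0.921, 0.39, 0.0]
wrist_force: [-0.5, 0.1, -0.4]
width: 0.0271
finger_force: 69.2
```

Run:
```python
from h import *
s=bot.sense();print(s['tcp_pos'],s['wrist_force'],s['wrist_torque'])
```

```text
[ 0.5558521  -0.09988781  0.27782086] [-0.47576975  0.05998984 -0.41415071] [ 0.01412174 -0.03245559 -0.00088438]
```

Emit:
jog_arm --series '[[[0, 0, -0.2], [0, 0, 0], 2], [[0, 0, -0.2], [0, 0, 0], 2], [[0, 0, -0.2], [0, 0, 0], 2], [[0, 0, 0], [0, 0, 0], 2], [[0, 0, 0], [0, 0, 0], 2]]'

```text
time: 7.13
tcp_pos: [0.5558, -0.0999, 0.2715]
eef_rot: [-0.0, 0.921, 0.39, -0.0]
wrist_force: [-0.8, -0.2, 0.1]
width: 0.0272
finger_force: 69.2
```

Emit:
jog_arm --series '[[[0, 0, -0.3], [0, 0, 0], 2], [[0, 0, -0.3], [0, 0, 0], 2], [[0, 0, -0.3], [0, 0, 0], 2], [[0, 0, 0], [0, 0, 0], 2], [[0, 0, 0], [0, 0, 0], 2]]'

```text
time: 7.55
tcp_pos: [0.5558, -0.0998, 0.2624]
eef_rot: [-0.0, 0.921, 0.39, -0.0]
wrist_force: [0.5, -0.2, -0.5]
width: 0.0272
finger_force: 69.2
```

No force at all 21 mm below first contact, so the tail has dropped straight into the keyway. Sliding it home.

Emit:
jog_arm --series '[[[0, 0, -0.5], [0, 0, 0], 2], [[0, 0, -0.5], [0, 0, 0], 2], [[0, 0, -0.5], [0, 0, 0], 2], [[0, 0, -0.5], [0, 0, 0], 2], [[0, 0, -0.5], [0, 0, 0], 2], [[0, 0, -0.5], [0, 0, 0], 2], [[0, 0, 0], [0, 0, 0], 2], [[0, 0, 0], [0, 0, 0], 2]]'

```text
time: 8.22
tcp_pos: [0.5558, -0.0998, 0.2324]
eef_rot: [-0.0, 0.921, 0.39, -0.0]
wrist_force: [0.4, 0.9, -1.3]
width: 0.0271
finger_force: 69.2
```

Emit:
jog_arm --series '[[[0, 0, -0.3], [0, 0, 0], 2], [[0, 0, -0.3], [0, 0, 0], 2], [[0, 0, -0.3], [0, 0, 0], 2], [[0, 0, 0], [0, 0, 0], 2], [[0, 0, 0], [0, 0, 0], 2], [[0, 0, 0], [0, 0, 0], 2]]'

```text
time: 8.72
tcp_pos: [0.5564, -0.1001, 0.2247]
eef_rot: [0.001, 0.921, 0.39, 0.001]
wrist_force: [1.6, -1.1, 10.4]
width: 0.0275
finger_force: 71.5
```

Emit:
jog_arm --series '[[[0, 0, 0.1], [0, 0, 0], 2], [[0, 0, 0], [0, 0, 0], 2], [[0, 0, 0], [0, 0, 0], 2]]'

```text
time: 8.97
tcp_pos: [0.5559, -0.0999, 0.2248]
eef_rot: [0.0, 0.921, 0.39, 0.0]
wrist_force: [0.4, 0.3, 4.5]
width: 0.0275
finger_force: 70.9
```

Run:
```python
from h import *
d=shot('side','s7.png');c=shot('wrist','w7.png')
s=bot.sense();print(s['tcp_pos'],s['wrist_force'])
x,y=map(int,proj(d,[.5556,-.0998,.05]));cc=cv2.resize(d['color'][y-40:y+30,x-35:x+35],(400,400),interpolation=2)
w=cv2.resize(c['color'][150:330,166:346],(400,400),interpolation=2)
cv2.imwrite('pics/c7.png',np.hstack([cc,w]));print(x-35,y-40,proj(d,[.5556,-.0998,.026]),proj(c,[.5556,-.0998,.088]),proj(c,[.5556,-.0998,.026]))
```

```text
[ 0.55589273 -0.09987069  0.22481104] [-1.00013134 -0.10009443  5.67952238]
230 145 [265.56000098 191.5047998 ] [256.29810945 291.77197353] [256.2898228  228.09494533]
```

View pics/c7.png

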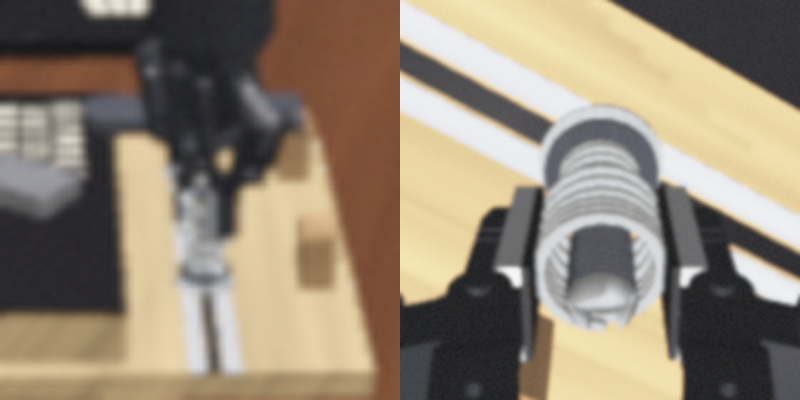

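The spring sits on the flange nut with the stud tip showing through its top, unsquashed. Easing off, releasing with a small opening, and rising.

Emit:
jog_arm --series '[[[0, 0, 0.1], [0, 0, 0], 2], [[0, 0, 0], [0, 0, 0], 2.9], [[0, 0, 0], [0, 0, 0], 3.4], [[0, 0, 0], [0, 0, 0], 4.2], [[0, 0, 0], [0, 0, 0], 4.6], [[0, 0, 0], [0, 0, 0], 4.6], [[0, 0, 0], [0, 0, 0], 4.6], [[0, 0, 0.5], [0, 0, 0], 4.6], [[0, 0, 1], [0, 0, 0], 4.6], [[0, 0, 2], [0, 0, 0], 4.6], [[0, 0, 3], [0, 0, 0], 4.6], [[0, 0, 3], [0, 0, 0], 6], [[0, 0, 3], [0, 0, 0], 8.5], [[-0.3, 1, 3], [0, 0, 0], 8.5], [[0, 0, 0], [0, 0, 0], 8.5], [[0, 0, 0], [0, 0, 0], 8.5]]'

```text
time: 10.4
tcp_pos: [0.5527, -0.0895, 0.3833]
eef_rot: [0.001, 0.921, 0.391, 0.002]
wrist_force: [0.3, 0.1, -0.6]
width: 0.0847
finger_force: 0.0
```

Run:
```python
from h import *
c=shot('wrist','w8.png');t=shot('top','t8.png');s=bot.sense();print(s['tcp_pos'],s['joint_positions'].round(2),s['wrist_force'])
S=np.array([.5556,-.0998]);
for z in(.026,.076,.088): print(z,proj(c,[*S,z]))
# spring white silhouette
g=c['color'];x,y=map(int,proj(c,[*S,.076]));
cv2.imwrite('pics/c8.png',cv2.resize(g[max(y-45,0):y+45,x-45:x+45],(540,540),interpolation=2));print(x-45,y-45)
```

```text
[ 0.55264912 -0.08981724  0.38051003] [-0.3   0.13  1.51 -0.    1.5   0.47] [ 0.51495049 -0.74900719 -0.03564805]
0.026 [263.50348398 170.86567523]
0.076 [264.85440235 184.12564372]
0.088 [265.24665415 187.98089762]
219 139
```

View pics/c8.png

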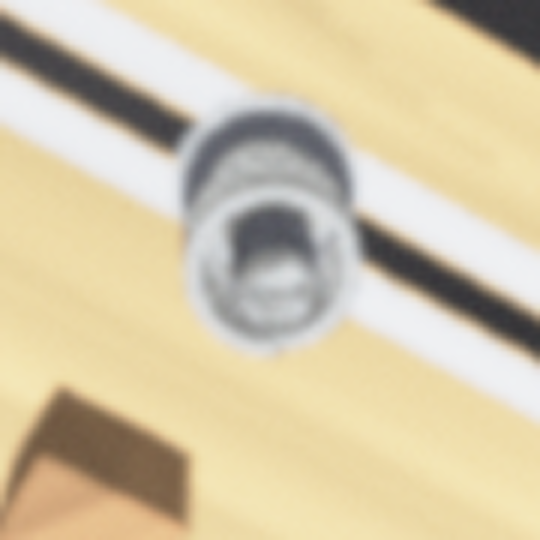

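The spring is standing home: top ring centre at about (264.3,183.7) against a predicted (264.9,184.1). Now to strap A, turning back about 31°.

Emit:
jog_arm --series '[[[-0.7, 3.7, -0.3], [0, 0, -2.4], 8.5], [[-0.7, 3.7, -0.3], [0, 0, -2.4], 8.5], [[-0.7, 3.7, -0.3], [0, 0, -2.4], 8.5], [[-0.7, 3.7, -0.3], [0, 0, -2.4], 8.5], [[-0.7, 3.7, -0.3], [0, 0, -2.4], 8.5], [[-0.7, 3.7, -0.3], [0, 0, -2.4], 8.5], [[-0.7, 3.7, -0.3], [0, 0, -2.4], 8.5], [[-0.7, 3.7, -0.3], [0, 0, -2.4], 8.5], [[-0.7, 3.7, -0.3], [0, 0, -2.4], 8.5], [[-0.7, 3.7, -0.3], [0, 0, -2.4], 8.5], [[-0.7, 3.7, -0.3], [0, 0, -2.4], 8.5], [[-0.7, 3.7, -0.3], [0, 0, -2.4], 8.5], [[-0.7, 3.7, -0.3], [0, 0, -2.4], 8.5], [[0, 0, 0], [0, 0, 0], 8.5], [[0, 0, 0], [0, 0, 0], 8.5]]'

```text
time: 11.75
tcp_pos: [0.4612, 0.3926, 0.3398]
eef_rot: [0.001, 0.992, 0.13, -0.001]
wrist_force: [-0.5, -1.1, 0.4]
width: 0.085
finger_force: 0.0
```

```bash
cat > strap.py <<'E'
from h import *
def strap(c,z=.010,near=(.4775,.3933)):
    g=c['color'].astype(int);m=((g[:,:,2]-g[:,:,0]<8)&(g.max(2)<200)).astype(np.uint8)*255
    m=cv2.morphologyEx(m,cv2.MORPH_OPEN,np.ones((3,3)))
    out=[]
    cs,h=cv2.findContours(m,cv2.RETR_CCOMP,cv2.CHAIN_APPROX_NONE)
    for i,k in enumerate(cs):
        A=cv2.contourArea(k)
        if A<60: continue
        P=np.array([onz(c,q[0],z)[:2] for q in k],np.float32)*1000
        M=P.mean(0)/1000
        if np.hypot(*(M-near))>.06: continue
        r=cv2.minAreaRect(P);b=cv2.boxPoints(r)
        e=[b[1]-b[0],b[2]-b[1]];l=max(e,key=np.linalg.norm);az=np.degrees(np.arctan2(l[1],l[0]))
        out.append(('hole' if h[0,i,3]>=0 else 'outer',A,np.round(np.array(r[0])/1000,4),np.round(r[1],1),round(((az+90)%180)-90,2), [int(v) for v in cv2.boundingRect(k)],tuple(np.round(cv2.minAreaRect(k)[0],2))))
    return out
E
python3 - <<'E'
from strap import *
c=shot('wrist','w9.png');s=bot.sense();print(s['tcp_pos'],s['eef_rot'])
for o in strap(c): print(o)
for o in strap(load('w5')):print('w5',o)
E
```

```text
[0.46159819 0.39143736 0.34030539] [ 5.80588425e-04  9.91628189e-01  1.29120852e-01 -1.00159973e-03]
('outer', 5168.0, array([0.4781, 0.3967]), array([141.5,  42.4]), np.float32(14.3), [236, 83, 43, 135], (np.float64(257.0), np.float64(150.0)))
('hole', 769.0, array([0.479 , 0.3966]), array([43.3, 20.4]), np.float32(14.33), [247, 133, 21, 42], (np.float64(257.0), np.float64(153.5)))
w5 ('outer', 7860.5, array([0.4785, 0.3945]), array([143. ,  46.2]), np.float32(14.28), [70, 21, 56, 168], (np.float64(96.09), np.float64(104.01)))
w5 ('hole', 846.5, array([0.4796, 0.3939]), array([43.1, 16.8]), np.float32(14.5), [87, 82, 21, 52], (np.float64(96.66), np.float64(107.53)))
```

The wrist view gives strap A centred at (0.4785, 0.3966) with azimuth 14.4°, and the tool yaw is already 14.8°. Lowering and gripping across its width, after checking the height with two views.

Run:
```python
from h import *
a=load('w5');b=load('w9');t=load('top0');s=load('side0')
print(tri((a,(96.1,104)),(b,(257,150))), tri((a,(96.66,107.5)),(b,(257,153.5))), onz(t,(149.74,215.94),.01))
```

```text
(array([0.48202369, 0.39728265, 0.00615101]), [np.float64(0.00028392358792948304), np.float64(0.00028392358792965526)]) (array([0.4786443 , 0.39632762, 0.00520774]), [np.float64(0.00011988122301446734), np.float64(0.00011988122301441298)]) [0.47750192 0.39324292 0.01      ]
```

Emit:
jog_arm --series '[[[0.43, 0.12, -3], [0, 0, 0], 8.5], [[0.43, 0.12, -3], [0, 0, 0], 8.5], [[0.43, 0.12, -3], [0, 0, 0], 8.5], [[0.43, 0.1, -3], [0, 0, 0], 8.5], [[0, 0, -2], [0, 0, 0], 8.5], [[0, 0, -1.4], [0, 0, 0], 8.5], [[0, 0, -1.4], [0, 0, 0], 7.0], [[0, 0, 0], [0, 0, 0], 6.0], [[0, 0, 0], [0, 0, 0], 5.2], [[0, 0, 0], [0, 0, 0], 5.0]]' --grip_force 60

```text
time: 12.63
tcp_pos: [0.4796, 0.3952, 0.1746]
eef_rot: [-0.0, 0.992, 0.128, 0.0]
wrist_force: [0.7, -0.3, 0.4]
width: 0.05
finger_force: 0.0
```

Emit:
jog_arm --series '[[[-0.05, 0.1, -0.2], [0, 0, 0], 5.0], [[0, 0, 0], [0, 0, 0], 5.0], [[0, 0, 0], [0, 0, 0], 3.5], [[0, 0, 0], [0, 0, 0], 3.5], [[0, 0, 0], [0, 0, 0], 3.5], [[0, 0, 0], [0, 0, 0], 3.5], [[0, 0, 0.5], [0, 0, 0], 3.5], [[0, 0, 2], [0, 0, 0], 3.5], [[0, 0, 3], [0, 0, 0], 3.5], [[0, 0, 3], [0, 0, 0], 3.5], [[0, 0, 3], [0, 0, 0], 3.5], [[0, 0, 0], [0, 0, 0], 3.5], [[0, 0, 0], [0, 0, 0], 3.5]]' --grip_force 80

```text
time: 13.72
tcp_pos: [0.4786, 0.3969, 0.2883]
eef_rot: [-0.001, 0.992, 0.128, 0.001]
wrist_force: [0.4, -0.5, -4.4]
width: 0.0414
finger_force: 82.3
```

Run:
```python
from h import *
s=bot.sense();print(s['tcp_pos'],s['joint_positions'].round(2),s['wrist_force'],s['wrist_torque'],s['width'])
c=shot('wrist','w10.png');d=shot('side','s10.png');t=shot('top','t10.png');p=s['tcp_pos']
R=np.array([np.cos(.2585),np.sin(.2585),0])
for L in(.165,.170): print(proj(c,p-[0,0,L]+R*.0725),proj(c,p-[0,0,L]+R*.021))
g=c['color'].astype(int)
print([ (y,int(g[y,253:260].mean()),int((g[y,253:260,2]-g[y,253:260,0]).mean())) for y in range(100,300,6)])
```

```text
[0.47856315 0.39685103 0.28834084] [0.57 0.31 1.48 0.   1.35 1.88] [ 0.4329665 -0.5334004 -4.3953182] [-0.02741243  0.05051321  0.02823547] 0.04140479525973892
[257.12823615 114.91862313] [257.14871199 220.4923663 ]
[257.10279936 114.05972494] [257.12585024 216.40539339]
[(100, 149, 108), (106, 144, 102), (112, 150, 105), (118, 169, -18), (124, 171, -18), (130, 171, -18), (136, 171, -18), (142, 171, -18), (148, 171, -18), (154, 171, -18), (160, 172, -19), (166, 172, -20), (172, 172, -19), (178, 172, -19), (184, 171, -19), (190, 172, -19), (196, 172, -19), (202, 171, -19), (208, 170, -18), (214, 170, -18), (220, 168, -8), (226, 154, 109), (232, 164, 113), (238, 165, 114), (244, 155, 111), (250, 159, 112), (256, 163, 113), (262, 160, 111), (268, 162, 112), (274, 165, 112), (280, 150, 98), (286, 95, -6), (292, 156, -13), (298, 166, -18)]
```

Run:
```python
from h import *
c=load('w10');p=np.array([.47856,.39685,.28834]);z=p[2]-.1626
g=c['color'].astype(int)
for y in range(122,272,12):
  def edges(lo,hi): 
    r=np.where((g[y,lo:hi,2]-g[y,lo:hi,0]<30))[0]+lo; return r
  r=edges(150,360)
  if len(r):
    runs=np.split(r,np.where(np.diff(r)>3)[0]+1)
    o=[]
    for q in runs:
      if len(q)<4: continue
      a=onz(c,(q[0]-.5,y),z);b=onz(c,(q[-1]+.5,y),z)
      R=np.array([np.cos(.2585),np.sin(.2585)]);N=np.array([-R[1],R[0]])
      o.append([tuple(np.round([1000*(v[:2]-p[:2])@R,1000*(v[:2]-p[:2])@N],1)) for v in(a,b)])
    print(y,[[ (float(u[0]),float(u[1])) for u in k] for k in o])
```

```text
122 [[(69.7, 11.3), (69.6, -10.3)]]
134 [[(64.4, 16.8), (64.4, -16.2)]]
146 [[(59.0, 20.2), (59.0, -19.6)]]
158 [[(53.5, 21.8), (53.4, -20.8)]]
170 [[(47.8, 22.1), (47.7, -21.0)]]
182 [[(42.0, 22.4), (41.9, -21.3)]]
194 [[(36.0, 22.2), (35.9, -21.1)]]
206 [[(29.8, 22.1), (29.8, -21.4)]]
218 [[(23.4, 22.4), (23.4, -21.3)]]
230 [[(16.9, 22.3), (16.9, 9.3)], [(16.9, -8.1), (16.9, -21.1)]]
242 [[(10.1, 28.2), (10.2, 9.4)], [(10.2, -8.3), (10.1, -27.0)]]
254 [[(3.1, 36.5), (3.2, 9.1)], [(3.2, -7.9), (3.0, -35.2)]]
266 [[(-4.2, 39.7), (-4.0, 9.2)], [(-4.0, -8.0), (-4.2, -38.5)]]
```

Run:
```python
from h import *
c=load('w1');S=np.array([.5556,-.0998]);y=np.radians(15.9);R=np.array([np.cos(y),np.sin(y)]);N=np.array([-R[1],R[0]])
for n,p in(('nose',(413,118)),('tail',(378,241)),('tailL',(360,235)),('tailR',(397,242))):
  for z in(.07,.08):
    q=onz(c,p,z)[:2]-S;print(n,z,(1000*q@R).round(1),(1000*q@N).round(1))
# heel yaw check via board front edge in w1
g=c['color'].astype(int);pts=[]
for x in range(176,236,4):
  col=g[185:230,x].sum(1);k=np.argmin(np.diff(col));pts.append(onz(c,(x,185+k+.5),.018)[:2])
for x in range(275,350,4):
  col=g[205:255,x].sum(1);k=np.argmin(np.diff(col));pts.append(onz(c,(x,205+k+.5),.018)[:2])
v=cv2.fitLine(np.array(pts,np.float32),cv2.DIST_HUBER,0,.001,.001).ravel();print('board yaw',np.degrees(np.arctan2(-v[0],v[1]))%180, v)
```

```text
nose 0.07 70.4 -143.1
nose 0.08 70.3 -137.7
tail 0.07 -72.8 -150.5
tail 0.08 -68.2 -144.9
tailL 0.07 -68.8 -126.8
tailL 0.08 -64.3 -121.9
tailR 0.07 -70.3 -173.9
tailR 0.08 -65.8 -167.4
board yaw 15.953781 [ 0.27486187 -0.9614837   0.4735446  -0.14272147]
```

Emit:
jog_arm --series '[[[0.6, -3.82, 0], [0, 0, 0], 3.5], [[0.6, -3.82, 0], [0, 0, 0], 3.5], [[0.6, -3.82, 0], [0, 0, 0], 3.5], [[0.6, -3.82, 0], [0, 0, 0], 3.5], [[0.6, -3.82, 0], [0, 0, 0], 3.5], [[0.6, -3.82, 0], [0, 0, 0], 3.5], [[0.6, -3.82, 0], [0, 0, 0], 3.5], [[0.6, -3.82, 0], [0, 0, 0], 3.5], [[0.6, -3.82, 0], [0, 0, 0], 3.5], [[0.6, -3.82, 0], [0, 0, 0], 3.5], [[0.6, -3.82, 0], [0, 0, 0], 3.5], [[0.6, -3.82, 0], [0, 0, 0], 3.5], [[0.52, -3.83, 0], [0, 0, 1.1], 3.5], [[0, 0, 0], [0, 0, 0], 3.5], [[0, 0, 0], [0, 0, 0], 3.5], [[0, 0, 0], [0, 0, 0], 3.5]]'

```text
time: 15.2
tcp_pos: [0.5555, -0.0999, 0.2854]
eef_rot: [-0.001, 0.991, 0.137, -0.001]
wrist_force: [-0.5, -0.1, -4.2]
width: 0.0415
finger_force: 82.8
```

Run:
```python
from h import *
c=shot('wrist','w11.png');s=bot.sense();p=s['tcp_pos'];print(p,s['eef_rot'],s['wrist_force'])
# slot in this picture (non-grey inside), stud tip bright blob
print(proj(c,[.5556,-.0998,.088]),proj(c,p-[0,0,.1626]))
y=np.radians(15.9);R=np.array([np.cos(y),np.sin(y),0])
for k in(-.021,.021):print('slot',proj(c,p-[0,0,.1626]+R*k))
g=c['color'][205:300,240:275].astype(int).sum(2)//3
print(g[::5,::2])
```

```text
[ 0.55552099 -0.09935717  0.28573134] [-5.38071070e-04  9.90447811e-01  1.37885202e-01 -7.18287312e-04] [-0.14362211 -0.03169283 -2.97830318]
[257.06157465 227.68628618] [256.29154993 258.2053766 ]
slot [256.36283526 291.57770559]
slot [256.21186725 221.21485065]
[[ 97  94  93  92  93  92  94  93  93  92  91  92  90  93  96  94  95  94]
 [ 95  94  91  95  94  93  95  95  94  92  93  94  93  92  95  95  93  93]
 [ 96  95  93  92  92  93  92  95  92  92  92  93  93  93  94  94  96  92]
 [ 99  99  99  97  95  95  98 104 105 104  99  94  97  97  96 101  97  94]
 [158 154 153 129 142 174 202 209 191 156 158 171 180 162 123 137 141  93]
 [190 202 173 150 161 162 155 131 115 117 141 155 164 162 170 202 175  94]
 [168 196 203 207 205 193 181 182 181 163 158 177 193 202 198 195 168  97]
 [169 195 196 196 197 196 196 194 195 198 196 197 195 194 196 195 154  88]
 [174 202 203 202 202 201 202 202 202 202 202 202 202 202 203 201 160  90]
 [133 148 147 149 149 146 149 148 148 147 150 149 149 148 148 145 114  81]
 [ 82  91  90  91  94  90  92  91  87  90  93  96  95  97  93  93  80  84]
 [ 77  84  85  88  87  89  91  89  89  92  95  94  94  96  92  92  77  81]
 [ 79  83  85  85  85  82  86  89  89  90  96  95  97  97  93  91  82  85]
 [ 80  84  87  90  86  86  84  84  88  92  95  94  94  96  95  91  77  85]
 [126 159 163 162 157 156 153 153 164 174 177 177 177 175 175 173 116  89]
 [111 144 145 143 140 141 148 157 162 160 162 161 159 162 166 152  94  86]
 [ 65  51  47  48  52  51  50  51  54  53  52  52  49  49  52  51  64  88]
 [ 68  62  61  59  61  58  62  62  63  61  60  61  60  64  64  63  75  90]
 [ 94  93  91  89  92  89  93  90  93  86  90  91  91  92  93  93  91  91]]
```

The slot (columns 240–272, centre 256) lies over the stud (column 257), and the neighbour's strap turns out centred on its own stud. Lowering.

Emit:
jog_arm --series '[[[0, 0, -0.6], [0, 0, 0], 3.5], [[0, 0, -0.6], [0, 0, 0], 3.5], [[0, 0, -0.6], [0, 0, 0], 3.5], [[0, 0, -0.6], [0, 0, 0], 3.5], [[0, 0, -0.6], [0, 0, 0], 3.5], [[0, 0, 0], [0, 0, 0], 3.5], [[0, 0, 0], [0, 0, 0], 3.5]]'

```text
time: 15.83
tcp_pos: [0.5557, -0.0999, 0.2562]
eef_rot: [-0.0, 0.99, 0.138, -0.0]
wrist_force: [-0.1, -0.2, -4.1]
width: 0.0416
finger_force: 82.8
```

Emit:
jog_arm --series '[[[0, 0, -0.4], [0, 0, 0], 3.5], [[0, 0, -0.4], [0, 0, 0], 3.5], [[0, 0, -0.3], [0, 0, 0], 3.5], [[0, 0, -0.2], [0, 0, 0], 3.5], [[0, 0, 0], [0, 0, 0], 3.5], [[0, 0, 0], [0, 0, 0], 3.5], [[0, 0, 0], [0, 0, 0], 3.5]]'

```text
time: 16.42
tcp_pos: [0.557, -0.1003, 0.2482]
eef_rot: [0.002, 0.99, 0.138, 0.004]
wrist_force: [-6.2, 1.5, 45.7]
width: 0.0413
finger_force: 88.5
```

Stiff resistance. Backing off and checking what was touched.

Emit:
jog_arm --series '[[[0, 0, 0.5], [0, 0, 0], 3.5], [[0, 0, 0.3], [0, 0, 0], 3.5], [[0, 0, 0], [0, 0, 0], 3.5]]'

```text
time: 16.67
tcp_pos: [0.5557, -0.1, 0.252]
eef_rot: [0.0, 0.99, 0.138, 0.0]
wrist_force: [0.3, -0.0, -3.7]
width: 0.0414
finger_force: 82.9
```

Run:
```python
from h import *
s=bot.sense();print(s['tcp_pos'],s['eef_rot'].round(3),s['wrist_force'],s['wrist_torque'])
c=load('w8');w=load('w1')
S=np.array([.5556,-.0998]);y=np.radians(15.9);R=np.array([np.cos(y),np.sin(y)]);N=np.array([-R[1],R[0]])
# brush corners in w1, board coords
for p in((287,68),(315,93),(345,45),(330,30),(390,18),(362,0)):
  q=onz(w,p,.065)[:2]-S;print(p,(1000*q@R).round(0),(1000*q@N).round(0))
d=shot('wrist','w12.png');p=s['tcp_pos'];g=d['color'].astype(int).sum(2)//3
print(g[205:300:5,240:276:2]);shot('top','t12.png');shot('side','s12.png')
```

```text
[ 0.5557491  -0.09999493  0.25200548] [0.    0.99  0.138 0.   ] [ 0.3188311  -0.02453841 -3.68359134] [ 0.01259889 -0.01572746 -0.01278687]
(287, 68) 93.0 -5.0
(315, 93) 75.0 -38.0
(345, 45) 124.0 -56.0
(330, 30) 135.0 -39.0
(390, 18) 157.0 -93.0
(362, 0) 167.0 -63.0
[[ 96  94  95  91  93  92  91  94  94  90  90  93  92  95  96  94  95  92]
 [ 94  94  92  92  93  94  94  93  95  92  91  91  92  92  94  93  92  91]
 [ 96  96  94  91  92  93  94  93  93  88  89  92  92  93  96  96  91  93]
 [ 97  98  99 103 104 106 105 107 105 106 105 104 105 105 105 103  96  92]
 [154 193 208 197 163 128 102  88  86  88  86  97 121 137 181 204 192 106]
 [184 205 167 103  79  81  81  85  83  78  83  87  88  81 165 204 167  94]
 [160 176 151  87  78  82  83  85  83  85  82  81  84  76  98 164 161  94]
 [165 171 127  82  83  81  84  82  86  86  82  84  88  79  86 160 150  90]
 [149 168 114  88 104 115 130 148 155 152 144 138 148 134  91 151 150  90]
 [134 154 114 122 141 154 177 209 216 211 189 156 163 148 122 121 111  83]
 [161 165 126 154 186 207 203 183 148 128 145 164 185 186 149 137 125  85]
 [161 204 201 180 149 150 137 119 113 118 142 151 157 169 176 179 121  85]
 [159 197 200 199 199 197 194 208 198 172 197 211 206 203 201 198 143  88]
 [162 200 203 201 201 203 202 202 202 203 202 203 202 203 201 193 129  88]
 [ 79  91  93  94  91  92  91  87  89  90  94  95  92  93  93  91  75  85]
 [ 73  83  86  85  82  83  83  83  82  83  88  88  85  85  87  80  71  88]
 [ 65  53  53  50  50  51  51  49  51  54  52  50  55  50  52  52  68  88]
 [ 68  62  60  59  58  60  62  61  60  58  59  63  62  65  63  61  71  88]
 [ 97  94  92  89  92  91  91  92  89  90  89  91  92  91  91  93  91  92]]
```

Emit:
jog_arm --series '[[[0, 0, -0.1], [0, 0, 0], 3.5], [[0, 0, -0.1], [0, 0, 0], 3.5], [[0, 0, 0], [0, 0, 0], 3.5], [[0, 0, 0], [0, 0, 0], 3.5]]'

```text
time: 17.15
tcp_pos: [0.5557, -0.1, 0.2494]
eef_rot: [-0.0, 0.99, 0.138, -0.0]
wrist_force: [-0.5, -0.2, -4.2]
width: 0.0414
finger_force: 82.9
```

Emit:
jog_arm --series '[[[0, 0, -0.1], [0, 0, 0], 3.5], [[0, 0, 0], [0, 0, 0], 3.5], [[0, 0, 0], [0, 0, 0], 3.5], [[0, 0, 0], [0, 0, 0], 3.5]]'

```text
time: 17.48
tcp_pos: [0.5558, -0.1, 0.2488]
eef_rot: [0.0, 0.99, 0.138, 0.0]
wrist_force: [0.4, -1.6, -0.1]
width: 0.0415
finger_force: 83.1
```

Emit:
jog_arm --series '[[[0, 0, 0], [0, 0, 0], 3.5], [[0, 0, 0], [0, 0, 0], 3.5], [[0, 0, 0], [0, 0, 0], 3.5], [[0, 0, 0], [0, 0, 0], 3.5], [[0, 0, 0], [0, 0, 0], 3.5], [[0, 0, 0], [0, 0, 0], 3.5]]'

```text
time: 17.98
tcp_pos: [0.5558, -0.1, 0.2488]
eef_rot: [0.0, 0.99, 0.138, 0.0]
wrist_force: [0.8, -1.0, 2.1]
width: 0.0412
finger_force: 83.4
```

Rigid contact at a strap underside of about 76 mm. I'll press slightly and use the wrist moment to find where the contact is.

Emit:
jog_arm --series '[[[0, 0, -0.1], [0, 0, 0], 3.5], [[0, 0, 0], [0, 0, 0], 3.5], [[0, 0, 0], [0, 0, 0], 3.5], [[0, 0, 0], [0, 0, 0], 3.5]]'

```text
time: 18.32
tcp_pos: [0.5559, -0.1, 0.2487]
eef_rot: [0.0, 0.99, 0.138, 0.001]
wrist_force: [-0.6, 1.3, 12.6]
width: 0.0417
finger_force: 84.8
```

Run:
```python
from h import *
s=bot.sense();F=s['wrist_force'];T=s['wrist_torque'];print(s['tcp_pos'],F,T)
f=F[2]+4.2
# T = r x F, at tcp: Tx = ry*Fz - rz*Fy ; Ty = rz*Fx - rx*Fz
rz=-.1726
print('contact rel tcp x',(rz*F[0]-T[1])/f,'y',(T[0]+rz*F[1])/f)
# spring/top ring in side+wrist pre-contact image: none
t=load('t12');g=t['color'];print(proj(t,[.5556,-.0998,.08]))
```

```text
[ 0.55593324 -0.10000098  0.24867458] [-0.56601871  1.30496082 12.61662017] [ 0.14966881  0.37095244 -0.00335198]
contact rel tcp x -0.016249258369742073 y -0.004493615553785954
[290.32879816 189.94241999]
```

The contact is at the spring ring's rear rim, so it's the spring itself and nothing foreign. I'll unload, release the strap onto it, and measure how far it sinks.

Emit:
jog_arm --series '[[[0, 0, 0.15], [0, 0, 0], 3.5], [[0, 0, 0], [0, 0, 0], 4.2], [[0, 0, 0], [0, 0, 0], 4.5], [[0, 0, 0], [0, 0, 0], 4.8], [[0, 0, 0], [0, 0, 0], 5.2], [[0, 0, 0], [0, 0, 0], 5.6], [[0, 0, 0], [0, 0, 0], 5.6]]'

```text
time: 18.9
tcp_pos: [0.5557, -0.1, 0.2491]
eef_rot: [-0.0, 0.99, 0.138, -0.0]
wrist_force: [0.8, -0.1, -0.3]
width: 0.056
finger_force: 0.0
```

```bash
cat > lev.py <<'E'
from h import *
import sys
def rows(c,cols,lo,hi):
    g=c['color'].astype(int);return g[lo:hi,cols].sum(2)//3
s=bot.sense();p=s['tcp_pos'];print(p,s['wrist_force'],s['width'])
c=shot('wrist',sys.argv[1]+'.png');d=shot('side',sys.argv[1]+'s.png')
y=np.radians(15.9);R=np.array([np.cos(y),np.sin(y),0]);S=np.array([.5557,-.0999,0])
g=c['color'].astype(int).sum(2)//3
print('wrist col256 rows',[int(v) for v in g[90:300:4,254:259].mean(1)])
for z in(.073,.077,.081,.085): print(z,'nose',proj(c,S+[0,0,z]+R*.0725)[1].round(1),'slotfar',proj(c,S+[0,0,z]+R*.021)[1].round(1),'slotnear',proj(c,S+[0,0,z]-R*.021)[1].round(1))
E
python3 lev.py w13
```

```text
[ 0.55573236 -0.09996323  0.24914108] [ 0.79194742 -0.09933866 -0.33739221] 0.056029383713422344
wrist col256 rows [48, 45, 47, 46, 46, 47, 47, 90, 92, 94, 91, 93, 93, 93, 93, 94, 93, 92, 91, 93, 94, 93, 94, 92, 93, 93, 93, 92, 92, 93, 93, 92, 93, 176, 105, 83, 80, 85, 84, 126, 188, 213, 149, 114, 152, 204, 139, 89, 59, 50, 59, 89, 90]
0.073 nose 112.1 slotfar 211.0 slotnear 277.0
0.077 nose 112.8 slotfar 214.0 slotnear 281.2
0.081 nose 113.4 slotfar 217.2 slotnear 285.6
0.085 nose 114.1 slotfar 220.5 slotnear 290.2
```

Emit:
jog_arm --series '[[[0, 0, 0], [0, 0, 0], 5.6], [[0, 0, 0], [0, 0, 0], 5.6], [[0, 0, 0], [0, 0, 0], 5.6], [[0, 0, 0], [0, 0, 0], 5.6], [[0, 0, 0], [0, 0, 0], 5.6], [[0, 0, 0], [0, 0, 0], 5.6], [[0, 0, 0], [0, 0, 0], 5.6], [[0, 0, 0], [0, 0, 0], 5.6], [[0, 0, 0], [0, 0, 0], 5.6], [[0, 0, 0], [0, 0, 0], 5.6], [[0, 0, 0], [0, 0, 0], 5.6], [[0, 0, 0], [0, 0, 0], 5.6]]'

```text
time: 20.0
tcp_pos: [0.5557, -0.1, 0.2492]
eef_rot: [-0.0, 0.99, 0.138, 0.0]
wrist_force: [-0.2, 1.0, 0.6]
width: 0.0564
finger_force: 0.0
```

```bash
python3 lev.py w14
python3 - <<'E'
from h import *
# was the spring end on the nut? w8: spring profile along image column through axis
c=load('w8');g=c['color'].astype(int)
S=np.array([.5556,-.0998,0]);q=c['R'][2].copy();q[2]=0
# tool x az 46
u=np.array([np.cos(np.radians(46)),np.sin(np.radians(46)),0])
x=int(proj(c,S+[0,0,.05])[0]);print('col',x,[(r,int(g[r,x-1:x+2].mean())) for r in range(148,205,2)])
for z,rad in((.024,.0165),(.018,.0185),(.026,.0115),(.046,.0115),(.046,.015),(.076,.015)): print(z,rad,proj(c,S+[0,0,z]+u*rad),proj(c,S+[0,0,z]-u*rad))
E
```

```text
[ 0.55574575 -0.09995335  0.24916103] [-0.19850284  1.00261841  0.62515005] 0.056387603317394924
wrist col256 rows [47, 46, 46, 45, 46, 46, 47, 89, 93, 92, 92, 93, 92, 93, 93, 92, 92, 92, 93, 92, 93, 94, 92, 93, 93, 93, 93, 93, 93, 91, 92, 93, 93, 176, 103, 83, 80, 86, 85, 126, 188, 214, 149, 114, 152, 203, 139, 88, 58, 51, 59, 89, 90]
0.073 nose 112.1 slotfar 211.0 slotnear 277.0
0.077 nose 112.8 slotfar 214.0 slotnear 281.2
0.081 nose 113.4 slotfar 217.1 slotnear 285.5
0.085 nose 114.1 slotfar 220.5 slotnear 290.1
col 264 [(148, 214), (150, 210), (152, 206), (154, 206), (156, 204), (158, 123), (160, 101), (162, 133), (164, 178), (166, 179), (168, 169), (170, 199), (172, 175), (174, 98), (176, 89), (178, 87), (180, 110), (182, 152), (184, 201), (186, 205), (188, 180), (190, 189), (192, 181), (194, 168), (196, 204), (198, 210), (200, 212), (202, 213), (204, 209)]
0.024 0.0165 [263.55837729 156.42582542] [263.3568459  183.98680603]
0.018 0.0185 [263.4306547  153.61573675] [263.21348209 184.05007668]
0.026 0.0115 [263.57483794 161.11059475] [263.43247003 180.41796606]
0.046 0.0115 [264.07765243 165.40350499] [263.91436014 185.75667351]
0.046 0.015 [264.10265288 162.22560895] [263.88968611 188.77398879]
0.076 0.015 [264.9877691  169.44618226] [264.72232141 198.33086186]
```

The strap hasn't sunk. I'll check where the ring and stud tip lie inside the slot, in numbers.

Run:
```python
from h import *
c=load('w14');y=np.radians(15.9);R=np.array([np.cos(y),np.sin(y),0]);S=np.array([.5557,-.0999,0])
for z,ks in((.088,(.005,0,-.005)),(.085,(.007,-.007)),(.076,(.015,.012,-.012,-.015)),(.069,(.015,.012,-.012,-.015)),(.1,(.005,-.005))):
  print(z,[(k,proj(c,S+[0,0,z]+R*k).round(1).tolist()) for k in ks])
g=c['color'][214:296:3,236:280:3].astype(int);print(g.sum(2)//3)
print('r-b at col256',[(int(r),int(c['color'][r,256,2])-int(c['color'][r,256,0])) for r in range(214,296,4)])
```

```text
0.088 [(0.005, [256.8, 251.7]), (0, [256.8, 260.2]), (-0.005, [256.8, 268.5])]
0.085 [(0.007, [256.8, 245.3]), (-0.007, [256.8, 268.5])]
0.076 [(0.015, [256.7, 223.5]), (0.012, [256.7, 228.6]), (-0.012, [256.7, 266.8]), (-0.015, [256.7, 271.3])]
0.069 [(0.015, [256.7, 218.1]), (0.012, [256.7, 223.0]), (-0.012, [256.7, 260.0]), (-0.015, [256.7, 264.4])]
0.1 [(0.005, [256.8, 265.1]), (-0.005, [256.8, 282.9])]
[[ 96  96  96  91  92  92  96  91  90  90  93  96  94  93  94]
 [ 95  95  96  92  93  91  95  91  89  93  92  94  95  92  91]
 [ 95  98  96  95  94  98 102  96  97  99  98  98  94  90  95]
 [ 92 120 142 155 184 198 200 196 193 201 202 192 137  87  95]
 [ 93 123 179 206 195 145 111  99 100 130 155 199 161  88  92]
 [ 92 162 208 177  97  84  85  85  86  86  97 178 166  90  95]
 [ 94 167 208 136  81  83  81  82  87  81  81 185 154  88  94]
 [ 92 138 190 121  80  81  80  82  81  81  77 151 130  87  93]
 [ 92 134 188 107  79  81  84  87  85  82  81 126 148  89  95]
 [ 93 136 175 107  82  83  86  85  80  86  82 113 122  89  95]
 [ 94 129 185  93  84  87  95  97  94  85  86 116 138  88  
[... 619 characters left out ...]
9  87  91  93]
 [ 92  79  90  91  93  90  89  87  93  93  93  91  76  90  92]
 [ 91  77  82  87  84  82  81  81  85  84  88  86  75  92  93]
 [ 93  74  50  53  51  53  49  52  50  52  52  51  68  89  91]
 [ 95  77  50  51  52  50  50  51  53  53  53  49  70  90  93]
 [ 93  76  50  52  52  51  49  52  49  51  52  53  77  94  92]
 [ 92  93  88  83  85  85  85  86  85  82  87  85  85  92  91]
 [ 94  92  94  89  89  90  91  89  90  93  94  93  90  93  93]]
r-b at col256 [(214, -10), (218, -9), (222, -7), (226, -6), (230, -6), (234, -8), (238, -6), (242, -5), (246, -2), (250, -6), (254, -6), (258, -1), (262, 0), (266, -2), (270, 70), (274, 61), (278, 45), (282, 8), (286, 0), (290, -3), (294, -9)]
```

Emit:
jog_arm --series '[[[0, 0, 0], [0, 0, 0], 4.5], [[0, 0, 0], [0, 0, 0], 3.5], [[0, 0, 0], [0, 0, 0], 3.5], [[0, 0, 0], [0, 0, 0], 3.5], [[0, 0, -0.15], [0, 0, 0], 3.5], [[0, 0, -0.15], [0, 0, 0], 3.5], [[0, 0, 0], [0, 0, 0], 3.5], [[0, 0, 0], [0, 0, 0], 3.5], [[0, 0, 0], [0, 0, 0], 3.5]]' --grip_force 80

```text
time: 20.85
tcp_pos: [0.5563, -0.1, 0.2493]
eef_rot: [0.001, 0.99, 0.138, 0.002]
wrist_force: [-9.5, 4.2, 36.8]
width: 0.0413
finger_force: 84.1
```

Run:
```python
from h import *
s=bot.sense();F=s['wrist_force'];T=s['wrist_torque'];print(s['tcp_pos'],s['eef_rot'],F,T)
f=F[2]+4.2;rz=-.1726
print('contact rel tcp x',(rz*F[0]-T[1])/f,'y',(T[0]+rz*F[1])/f)
# ring near side colour (r-b) for w12,w14, and spring in w8
for n in('w12','w14'):
  c=load(n)['color'].astype(int);d=(c[:,:,2]-c[:,:,0])
  print(n);print(d[214:285:3,239:276:3])
```

```text
[ 0.55626424 -0.09999204  0.24927764] [7.73865462e-04 9.90449263e-01 1.37863004e-01 1.85768666e-03] [-9.46568382  4.18964624 36.84431297] [0.66794614 1.55612741 0.01240965]
contact rel tcp x 0.0018918483402646598 y -0.0013445663192365109
w12
[[-10 -11 -11 -10 -12 -10 -10  -9 -10 -10 -11 -10 -10]
 [ -9 -12 -10 -11 -10  -9 -10 -10 -10 -12 -12 -10 -11]
 [ -8  -8  -9  -8 -11  -9  -9  -8  -9  -9  -9  -8  -9]
 [  0  -2  -4  -7  -7  -6  -6  -4  -5  -6  -7  -5  -6]
 [ -3  -7  -7  -5  -8  -9  -7  -7  -6  -1  -4  -6  -7]
 [ -5  -7  -3  -8  -9  -5  -6  -7  -8  -6  -4  18  -7]
 [ -3  -6  -5  -8  -7  -8  -6  -7  -8  -5  32  47  -6]
 [ -4  -1  -5  -8  -6  -7  -7  -7  -6  -8  11  -2  -7]
 [ -3  -3  -4  -8  -8  -5  -7  -4  -5  -7  -5  -4  -8]
 [ -4  -4  -6  -6  -6  -7  -4  -5  -8  -7  -4  -5  -8]
 [ -2  -4  -8  -4  -1  -1  -1   0  -3  -5  -5   0  -8]
 [ -1  -1  -5   2   0  -5  -4  -3  -2  -3  -6  -5  -7]
 [ -1  -1   1   2  -1  -8  -5  -7  -1   0   0   0  -8]
 [ -2   1   2   1  -6  -7  -6  -1  -2  -2   0  -2  -9]
 [ -6  -4  -1  -5  -7  -2  -1  -2  -3  -5  -2  -4  -7]
 [  4  -1  -5  -2  -3   0   0   0
[... 1087 characters left out ...]
-5   0  -2  -2  -1  -2  -8  -4  -2 -10]
 [ -2  -2  -4   1   0  -6  -5  -6  -3  -3  -5  -4  -9]
 [ -1   0   0   2  -1  -7  -5  -6  -1   2   0  -2  -8]
 [ -2  -1   2   1  -7  -7  -4  -1  -4   1  -1  -4 -10]
 [ -5  -7  -1  -4  -8  -2   1  -1  -3  -5  -1  -4  -8]
 [ 23  17  -3  -3  -2   0  -1  -2  -1  -3  -2  -3 -10]
 [ 32  71  50  15  -5  -3   0  -4  -4  -3   7   7  -9]
 [ 33  71  72  71  59  34  33  49  48  62  72  29 -10]
 [ 35  71  70  71  71  72  71  69  70  71  71  32 -11]
 [ 16  63  62  63  63  62  62  63  62  63  62  17 -11]
 [  8  45  48  46  47  45  47  48  50  48  47   5 -10]
 [  2  39  38  38  39  38  37  41  41  40  38   2 -10]
 [ -5  -1   0  -3  -3   0   0  -5   2  -2  -2  -3 -10]]
```

Run:
```python
from h import *
y=np.radians(15.9);R=np.array([np.cos(y),np.sin(y),0]);S=np.array([.5557,-.0999,0])
for n in('w11','w12','w14'):
  c=load(n);print(n,-c['R'].T@c['t'].ravel(),[(z,proj(c,S+[0,0,z]-R*.015)[1].round(1),proj(c,S+[0,0,z]+R*.012)[1].round(1)) for z in(.066,.07,.073,.076,.078)])
  g=c['color'].astype(int);print([int(v) for v in g[218:232,254:259].mean((1,2))],[int(v) for v in (g[255:275,250:262,2]-g[255:275,250:262,0]).mean(1)])
# spring held, w6/w7 for ring (tool yaw 46): near outer / far inner rows
u=np.array([np.cos(np.radians(46)),np.sin(np.radians(46)),0])
for n,tz in(('w6',.2967),('w7',.2248)):
  c=load(n);print(n,[(L,proj(c,S+[0,0,tz-L]-u*.015)[1].round(1),proj(c,S+[0,0,tz-L]+u*.012)[1].round(1),proj(c,S+[0,0,tz-L]+u*.015)[1].round(1)) for L in(.147,.150,.153,.156)])
  g=c['color'].astype(int);print([(r,int(g[r,254:259].mean()),int((g[r,254:259,2]-g[r,254:259,0]).mean())) for r in range(240,305,2)])
c=load('w7');print('nut end far',[(z,proj(c,S+[0,0,z]+u*.0115)[1].round(1)) for z in(.026,.03,.035)],[(r,int(c['color'][r,254:259].mean())) for r in range(190,240,2)])
```

```text
w11 [ 0.63501652 -0.07700907  0.25365418] [(0.066, np.float64(232.7), np.float64(197.3)), (0.07, np.float64(235.3), np.float64(199.4)), (0.073, np.float64(237.4), np.float64(201.1)), (0.076, np.float64(239.5), np.float64(202.7)), (0.078, np.float64(240.9), np.float64(203.9))]
[93, 93, 105, 142, 185, 204, 202, 186, 162, 139, 123, 118, 120, 129] [47, 47, 47, 46, 46, 47, 46, 46, 46, 46, 46, 46, 45, 45, 45, 45, 47, 53, 67, 79]
w12 [ 0.63536291 -0.07702826  0.22045   ] [(0.066, np.float64(259.1), np.float64(218.8)), (0.07, np.float64(262.8), np.float64(221.7)), (0.073, np.float64(265.6), np.float64(224.0)), (0.076, np.float64(268.6), np.float64(226.4)), (0.078, np.float64(270.6), np.float64(228.1))]
[93, 93, 106, 139, 162, 145, 109, 88, 83, 84, 82, 82, 82, 82] [-3, -2, -1, 0, 0, 0, -1, -2, -2, 7, 32, 59, 70, 71, 70, 71, 74, 62, 50, 47]
w14 [ 0.63531276 -0.07698553  0.21755378] [(0.066, np.float64(261.6), np.float64(220.7)), (0.07, np.float64(265.3), np.float64(223.7)), (0.073, np.float64(268.3), np.float64(226.1)), (0.076, np.float64(271.3), np.float64(228.6)), (0.078, np.float64(273.4), 
[... 1413 characters left out ...]
66, 86, -6), (268, 86, -6), (270, 90, -5), (272, 97, -5), (274, 117, 0), (276, 130, 0), (278, 146, 0), (280, 163, 0), (282, 187, -2), (284, 215, -5), (286, 218, -5), (288, 183, -5), (290, 155, 0), (292, 184, -2), (294, 163, 0), (296, 202, 2), (298, 215, 15), (300, 213, 59), (302, 212, 66), (304, 213, 65)]
nut end far [(0.026, np.float64(211.4)), (0.03, np.float64(214.0)), (0.035, np.float64(217.4))] [(190, 206), (192, 203), (194, 203), (196, 193), (198, 205), (200, 218), (202, 201), (204, 108), (206, 96), (208, 97), (210, 97), (212, 112), (214, 152), (216, 196), (218, 182), (220, 198), (222, 175), (224, 161), (226, 208), (228, 180), (230, 189), (232, 207), (234, 167), (236, 197), (238, 167)]
```

Both the ring and the strap have stayed put. I'll unload to a light press and work the strap to and fro to see whether it is hung up.

Emit:
jog_arm --series '[[[0, 0, 0.25], [0, 0, 0], 3.5], [[0.1, 0, 0], [0, 0, 1], 3.5], [[0.1, 0.1, 0], [0, 0, 1], 3.5], [[-0.1, 0, 0], [0, 0, -1], 3.5], [[-0.1, -0.1, 0], [0, 0, -1], 3.5], [[-0.1, 0, 0], [0, 0, -1], 3.5], [[-0.1, -0.1, 0], [0, 0, -1], 3.5], [[0.1, 0, 0], [0, 0, 1], 3.5], [[0.1, 0.1, 0], [0, 0, 1], 3.5], [[0, 0, 0], [0, 0, 0], 3.5], [[0, 0, 0], [0, 0, 0], 3.5]]'

```text
time: 21.77
tcp_pos: [0.5561, -0.1001, 0.2496]
eef_rot: [0.0, 0.99, 0.138, 0.001]
wrist_force: [-0.6, -1.2, 13.7]
width: 0.0413
finger_force: 83.1
```

Run:
```python
from h import *
s=bot.sense();print(s['tcp_pos'],s['wrist_force'],s['wrist_torque'])
```

```text
[ 0.55615    -0.10012153  0.24963668] [-0.63331732 -1.20324401 13.67259254] [-0.13647305  0.15018843  0.05421876]
```

The spring itself seems not to be yielding. I'll lay the strap aside on clear bench, re-grip the spring head, and feel it again with a light press and twist.

Emit:
jog_arm --series '[[[0, 0, 1], [0, 0, 0], 3.5], [[0, 0, 2.5], [0, 0, 0], 3.5], [[-0.3, 3.7, 0.5], [0, 0, 0], 3.5], [[-0.7, 4.0, 0], [0, 0, 0], 3.5], [[-0.7, 4.0, 0], [0, 0, 0], 3.5], [[-0.9, 4.0, 0], [0, 0, 0], 3.5], [[-0.9, 4.0, 0], [0, 0, 0], 3.5], [[-0.9, 3.3, 0], [0, 0, 0], 3.5], [[-0.9, 2, -2], [0, 0, 0], 3.5], [[0, 0, -3.5], [0, 0, 0], 3.5], [[0, 0, -3.5], [0, 0, 0], 3.5], [[0, 0, -1.3], [0, 0, 0], 3.5], [[0, 0, -0.8], [0, 0, 0], 3.5], [[0, 0, -0.3], [0, 0, 0], 3.5], [[0, 0, 0], [0, 0, 0], 3.5]]'

```text
time: 23.02
tcp_pos: [0.5029, 0.15, 0.175]
eef_rot: [-0.0, 0.99, 0.138, -0.0]
wrist_force: [0.7, -0.3, -3.4]
width: 0.0415
finger_force: 82.8
```

Emit:
jog_arm --series '[[[0, 0, -0.2], [0, 0, 0], 3.5], [[0, 0, 0], [0, 0, 0], 4.5], [[0, 0, 0], [0, 0, 0], 5.5], [[0, 0, 0], [0, 0, 0], 5.5], [[0, 0, 1.5], [0, 0, 0], 5.5], [[0, 0, 4], [0, 0, 0], 5.5], [[0, 0, 4], [0, 0, 0], 5.5], [[0.7, -3.3, 2], [0, 0, 0], 5], [[0.76, -3.62, 0.5], [0, 0, 0], 5], [[0.76, -3.62, 0], [0, 0, 0], 5], [[0.76, -3.62, 0], [0, 0, 0], 5], [[0.76, -3.62, 0], [0, 0, 0], 5], [[0.76, -3.62, 0], [0, 0, 0], 5], [[0.78, -3.6, 0], [0, 0, 0], 5], [[0, 0, 0], [0, 0, 0], 5], [[0, 0, 0], [0, 0, 0], 5]]'

```text
time: 24.35
tcp_pos: [0.5556, -0.1017, 0.2929]
eef_rot: [0.0, 0.991, 0.136, 0.0]
wrist_force: [0.4, 0.8, -0.7]
width: 0.0502
finger_force: 0.0
```

Run:
```python
from h import *
s=bot.sense();print(s['tcp_pos'],s['wrist_force'])
c=shot('wrist','w15.png');y=np.radians(15.9);R=np.array([np.cos(y),np.sin(y),0]);N=np.array([-R[1],R[0],0]);S=np.array([.5557,-.0999,0])
for z in(.05,.06,.07,.076): print(z,'near',proj(c,S+[0,0,z]-R*.015).round(1),'far',proj(c,S+[0,0,z]+R*.015).round(1),'L/R',proj(c,S+[0,0,z]+N*.015)[0].round(1),proj(c,S+[0,0,z]-N*.015)[0].round(1))
for z in(.026,.036): print('end far',z,proj(c,S+[0,0,z]+R*.0115).round(1))
print('tip',proj(c,S+[0,0,.088]))
g=c['color'].astype(int);x=256
print([(r,int(g[r,x-2:x+3].mean()),int((g[r,x-2:x+3,2]-g[r,x-2:x+3,0]).mean())) for r in range(185,255,2)])
```

```text
[ 0.55564966 -0.10169503  0.29285672] [ 0.36797354  0.78972811 -0.73783949]
0.05 near [254.5 219.1] far [254.2 182.9] L/R 235.0 273.7
0.06 near [254.4 224.6] far [254.1 187.1] L/R 234.0 274.5
0.07 near [254.3 230.6] far [254.  191.7] L/R 233.0 275.3
0.076 near [254.3 234.5] far [254.  194.6] L/R 232.4 275.9
end far 0.026 [254.4 178.2]
end far 0.036 [254.4 181.8]
tip [254.01378439 222.58297232]
[(185, 176, -2), (187, 182, -3), (189, 173, -1), (191, 155, 0), (193, 157, 1), (195, 196, -4), (197, 178, -4), (199, 99, -3), (201, 79, -8), (203, 81, -8), (205, 84, -9), (207, 80, -7), (209, 82, -6), (211, 110, -3), (213, 151, -3), (215, 187, -6), (217, 189, -5), (219, 168, -3), (221, 147, -2), (223, 134, -3), (225, 118, 0), (227, 127, 0), (229, 149, -1), (231, 195, -3), (233, 204, 28), (235, 194, 69), (237, 195, 72), (239, 198, 72), (241, 201, 71), (243, 204, 71), (245, 189, 74), (247, 107, 51), (249, 90, 46), (251, 90, 47), (253, 91, 47)]
```

Emit:
jog_arm --series '[[[0, 0.1, -2], [0, 0, 0], 5], [[0, 0, -2], [0, 0, 0], 5], [[0, 0, -1.3], [0, 0, 0], 5], [[0, 0, -0.8], [0, 0, 0], 5], [[0, 0, 0], [0, 0, 0], 4], [[0, 0, 0], [0, 0, 0], 2], [[0, 0, 0], [0, 0, 0], 2], [[0, 0, 0], [0, 0, 0], 2], [[0, 0, 0], [0, 0, 0], 2], [[0, 0, 0], [0, 0, 0], 2]]' --grip_force 70

```text
time: 25.23
tcp_pos: [0.5557, -0.099, 0.2324]
eef_rot: [0.0, 0.99, 0.138, 0.001]
wrist_force: [0.1, 0.2, 3.8]
width: 0.0273
finger_force: 69.4
```

Emit:
jog_arm --series '[[[0, 0, -0.1], [0, 0, 0], 2], [[0, 0, -0.1], [0, 0, 0], 2], [[0, 0, 0], [0, 0, 0], 2], [[0, 0, 0], [0, 0, 0], 2]]'

```text
time: 25.57
tcp_pos: [0.5562, -0.0992, 0.2318]
eef_rot: [0.001, 0.99, 0.138, 0.002]
wrist_force: [-0.7, 0.5, 20.9]
width: 0.0277
finger_force: 70.4
```

Emit:
jog_arm --series '[[[0, 0, -0.1], [0, 0, 0], 2], [[0, 0, 0], [0, 0, 0], 2], [[0, 0, 0], [0, 0, 0], 2]]'

```text
time: 25.82
tcp_pos: [0.5565, -0.0993, 0.2316]
eef_rot: [0.001, 0.99, 0.138, 0.003]
wrist_force: [-0.8, 0.6, 27.1]
width: 0.0269
finger_force: 69.8
```

Emit:
jog_arm --series '[[[0, 0, 0.3], [0, 0, 0], 2], [[0, 0, 0.3], [0, 0, 0], 2], [[0, 0, 0.4], [0, 0, 0], 2], [[0, 0, 0], [0, 0, 0], 2], [[0, 0, 0], [0, 0, 0], 2]]'

```text
time: 26.23
tcp_pos: [0.5556, -0.0991, 0.2388]
eef_rot: [0.0, 0.99, 0.138, 0.0]
wrist_force: [1.4, -1.8, -0.7]
width: 0.0275
finger_force: 69.1
```

Run:
```python
from h import *
s=bot.sense();print(s['tcp_pos'],s['wrist_force'],s['wrist_torque'])
c=shot('wrist','w16.png');S=np.array([*s['tcp_pos'][:2],0]);y=np.radians(15.9);R=np.array([np.cos(y),np.sin(y),0])
for z in(.026,.031,.036,.041,.046): print('end far',z,proj(c,S+[0,0,z]+R*.0115).round(1))
for z in(.076,.081,.086): print('ring near',z,proj(c,S+[0,0,z]-R*.015)[1],'narrow L/R',[proj(c,S+[0,0,z-.04]+k*.0115*np.array([-R[1],R[0],0]))[0].round(1) for k in(1,-1)])
g=c['color'].astype(int);x=256
print([(r,int(g[r,x-2:x+3].mean()),int((g[r,x-2:x+3,2]-g[r,x-2:x+3,0]).mean())) for r in range(196,240,2)])
print([(r,int(g[r,x-2:x+3].mean()),int((g[r,x-2:x+3,2]-g[r,x-2:x+3,0]).mean())) for r in range(280,310,2)])
```

```text
[ 0.55558389 -0.09906462  0.23876408] [ 1.37006718 -1.81879522 -0.6986083 ] [-5.69664071e-01 -4.05893052e-01 -2.78870770e-04]
end far 0.026 [256.6 202.5]
end far 0.031 [256.6 205.3]
end far 0.036 [256.6 208.3]
end far 0.041 [256.6 211.4]
end far 0.046 [256.7 214.7]
ring near 0.076 282.65987567280257 narrow L/R [np.float64(238.8), np.float64(274.4)]
ring near 0.081 288.60729195074026 narrow L/R [np.float64(238.4), np.float64(274.9)]
ring near 0.086 294.91930728602074 narrow L/R [np.float64(237.9), np.float64(275.4)]
[(196, 109, -7), (198, 93, -10), (200, 93, -11), (202, 95, -10), (204, 95, -10), (206, 95, -11), (208, 106, -6), (210, 148, 0), (212, 186, -3), (214, 172, -2), (216, 189, -3), (218, 154, -1), (220, 192, -3), (222, 177, -5), (224, 181, -1), (226, 195, -6), (228, 165, -2), (230, 188, -4), (232, 160, -1), (234, 152, 0), (236, 161, 0), (238, 159, 0)]
[(280, 171, -4), (282, 157, 0), (284, 158, -2), (286, 174, -1), (288, 206, -6), (290, 157, 6), (292, 91, 42), (294, 88, 46), (296, 88, 45), (298, 89, 45), (300, 89, 46), (302, 89, 46), (304, 89, 45), (306, 88, 46), (308, 88, 45)]
```

Emit:
jog_arm --series '[[[0, 0, 0], [0, 0, 5], 2], [[0, 0, 0], [0, 0, 5], 2], [[0, 0, 0], [0, 0, 5], 2], [[0, 0, 0], [0, 0, 0], 2]]'

```text
time: 26.62
tcp_pos: [0.5555, -0.099, 0.2384]
eef_rot: [-0.0, 0.963, 0.268, -0.0]
wrist_force: [2.1, -2.8, -0.6]
width: 0.0278
finger_force: 69.1
```

```bash
python3 -c "
from h import *
s=bot.sense();print(s['tcp_pos'],s['wrist_force'],s['wrist_torque'],s['eef_rot'])"
```

```text
[ 0.55553258 -0.09899347  0.23840359] [ 2.09335713 -2.77007496 -0.60777287] [-0.40422746 -0.48294682 -0.00620315] [-8.73503148e-05  9.63395668e-01  2.68083509e-01 -1.11927289e-04]
```

Emit:
jog_arm --series '[[[0, 0, 0], [0, 0, 5], 2], [[0, 0, 0], [0, 0, 5], 2], [[0, 0, 0], [0, 0, 0], 2], [[0, 0, 0], [0, 0, 0], 2]]'

```text
time: 26.95
tcp_pos: [0.5555, -0.0989, 0.2385]
eef_rot: [-0.0, 0.938, 0.347, -0.0]
wrist_force: [1.1, -0.9, -1.2]
width: 0.0275
finger_force: 69.1
```

```bash
python3 -c "
from h import *
s=bot.sense();print(s['tcp_pos'],s['wrist_force'],s['wrist_torque'],s['eef_rot'])"
```

```text
[ 0.55550578 -0.09893343  0.238499  ] [ 1.08876386 -0.93026163 -1.2182749 ] [-0.28010974 -0.31482447  0.00951625] [-1.58612699e-04  9.37971261e-01  3.46712963e-01 -9.98817789e-05]
```

Emit:
jog_arm --series '[[[0, 0, 0], [0, 0, -5], 2], [[0, 0, 0], [0, 0, -5], 2], [[0, 0, 0], [0, 0, -5], 2], [[0, 0, 0], [0, 0, -5], 2], [[0, 0, 0], [0, 0, -5], 2], [[0, 0, 0], [0, 0, -5], 2], [[0, 0, 0], [0, 0, -5], 2], [[0, 0, 0], [0, 0, -5], 2], [[0, 0, 0], [0, 0, 0], 2]]'

```text
time: 27.7
tcp_pos: [0.5558, -0.0994, 0.2389]
eef_rot: [0.001, 1.0, 0.002, 0.001]
wrist_force: [4.2, -6.3, 0.3]
width: 0.0274
finger_force: 69.1
```

```bash
python3 -c "
from h import *
s=bot.sense();print(s['tcp_pos'],s['wrist_force'],s['wrist_torque'],s['eef_rot'])
shot('wrist','w17.png')"
```

```text
[ 0.55580331 -0.09942628  0.23890232] [ 4.17068236 -6.33060765  0.33040028] [-1.3035321  -0.80541874  0.07144028] [6.25558998e-04 9.99998025e-01 1.79069884e-03 5.93522338e-04]
```

Emit:
jog_arm --series '[[[0, 0, 1], [0, 0, 0], 2], [[0, 0, 1], [0, 0, 0], 2], [[0, 0, 1], [0, 0, 0], 2], [[0, 0, 0], [0, 0, 0], 2]]'

```text
time: 28.08
tcp_pos: [0.5558, -0.0991, 0.2702]
eef_rot: [0.0, 1.0, 0.005, 0.001]
wrist_force: [1.0, -1.8, -0.5]
width: 0.0271
finger_force: 70.0
```

Emit:
jog_arm --series '[[[0, 0, 1], [0, 0, 0], 2], [[0, 0, 1], [0, 0, 0], 2], [[0, 0, 1], [0, 0, 0], 2], [[0, 0, 0.8], [0, 0, 0], 2], [[0, 0, 0], [0, 0, 0], 2], [[0, 0, 0], [0, 0, 0], 2]]'

```text
time: 28.58
tcp_pos: [0.5555, -0.0989, 0.3069]
eef_rot: [-0.0, 1.0, 0.007, 0.0]
wrist_force: [0.9, -0.4, -0.6]
width: 0.0272
finger_force: 70.4
```

Run:
```python
from h import *
s=bot.sense();print(s['tcp_pos'],s['wrist_force'],s['wrist_torque'],s['eef_rot'],s['joint_positions'].round(2))
c=shot('wrist','w18.png');q=s['eef_rot'];y=2*np.arctan2(q[2],q[1]);print('yaw',np.degrees(y))
R=np.array([np.cos(y),np.sin(y),0]);p=s['tcp_pos']
for L in(.175,.19,.2,.205): print('end far',L,proj(c,p-[0,0,L]+R*.0115).round(1))
for L in(.147,.15,.153): print('ring near',L,proj(c,p-[0,0,L]-R*.015).round(1))
g=c['color'].astype(int);x=256
print([(r,int(g[r,x-2:x+3].mean()),int((g[r,x-2:x+3,2]-g[r,x-2:x+3,0]).mean())) for r in range(190,312,2)])
```

```text
[ 0.55551463 -0.09886059  0.30692164] [ 0.8734002  -0.40627073 -0.61311932] [ 0.03349281 -0.00827494  0.01702643] [-4.10605742e-05  9.99974247e-01  7.17270328e-03  2.38105981e-04] [-0.31  0.18  1.6   0.    1.36  1.24]
yaw 0.821938323284142
end far 0.175 [256.8 227.8]
end far 0.19 [256.7 216.4]
end far 0.2 [256.7 209.8]
end far 0.205 [256.6 206.8]
ring near 0.147 [256.9 302.5]
ring near 0.15 [256.9 298.4]
ring near 0.153 [256.8 294.4]
[(190, 115, 0), (192, 100, -1), (194, 85, -7), (196, 84, -8), (198, 83, -8), (200, 82, -8), (202, 89, -7), (204, 125, -3), (206, 158, -2), (208, 154, 0), (210, 189, -2), (212, 184, -4), (214, 196, -5), (216, 179, -4), (218, 164, 0), (220, 205, -5), (222, 182, -4), (224, 195, -4), (226, 203, -6), (228, 173, -1), (230, 197, -4), (232, 167, -1), (234, 163, 0), (236, 168, 0), (238, 164, 0), (240, 205, -5), (242, 211, -5), (244, 200, -2), (246, 203, -6), (248, 172, -1), (250, 211, -4), (252, 196, 25), (254, 159, 46), (256, 185, 0), (258, 214, -1), (260, 181, 33), (262, 173, 3), (264, 214, -2), (266, 190, 24), (268, 173, 3), (270, 211, -4), (272, 164, 7), (274, 154, 4), (276, 179, -2), (278, 163, 0), (280, 168, -2), (282, 170, 0), (284, 159, 0), (286, 191, -3), (288, 208, -3), (290, 145, 28), (292, 91, 64), (294, 86, 63), (296, 84, 61), (298, 85, 61), (300, 86, 63), (302, 86, 63), (304, 88, 64), (306, 88, 63), (308, 88, 64), (310, 90, 66)]
```

The spring comes off cleanly at full length, with its end 205 mm below the TCP. With the tail now turned off the keyway, I'll press it lightly on the stud end and measure how the spring itself gives.

Emit:
jog_arm --series '[[[0, -0.1, -0.5], [0, 0, 0], 2], [[0, 0, -0.5], [0, 0, 0], 2], [[0, 0, -0.5], [0, 0, 0], 2], [[0, 0, -0.3], [0, 0, 0], 2], [[0, 0, 0], [0, 0, 0], 2], [[0, 0, 0], [0, 0, 0], 2]]'

```text
time: 29.13
tcp_pos: [0.5555, -0.1, 0.2883]
eef_rot: [-0.0, 1.0, 0.007, -0.0]
wrist_force: [0.2, -0.9, -1.4]
width: 0.0271
finger_force: 70.5
```

Emit:
jog_arm --series '[[[0, 0, -0.3], [0, 0, 0], 2], [[0, 0, 0], [0, 0, 0], 2], [[0, 0, 0], [0, 0, 0], 2]]'

```text
time: 29.38
tcp_pos: [0.5555, -0.1, 0.2857]
eef_rot: [-0.0, 1.0, 0.007, 0.0]
wrist_force: [0.7, -0.3, -1.3]
width: 0.0273
finger_force: 70.5
```

Emit:
jog_arm --series '[[[0, 0, -0.3], [0, 0, 0], 2], [[0, 0, 0], [0, 0, 0], 2], [[0, 0, 0], [0, 0, 0], 2]]'

```text
time: 29.63
tcp_pos: [0.5555, -0.1, 0.2825]
eef_rot: [-0.0, 1.0, 0.007, -0.0]
wrist_force: [0.8, 0.2, -0.8]
width: 0.0275
finger_force: 70.5
```

Emit:
jog_arm --series '[[[0, 0, 0.8], [0, 0, 0], 2], [[0, 0, 0.8], [0, 0, 0], 2], [[0, 0, 0], [0, 0, -7], 2], [[0, 0, 0], [0, 0, -7], 2], [[0, 0, 0], [0, 0, -7], 2], [[0, 0, 0], [0, 0, -7], 2], [[0, 0, 0], [0, 0, -7], 2], [[0, 0, 0], [0, 0, 0], 2], [[0, 0, -0.8], [0, 0, 0], 2], [[0, 0, -0.4], [0, 0, 0], 2], [[0, 0, 0], [0, 0, 0], 2], [[0, 0, 0], [0, 0, 0], 2]]'

```text
time: 30.63
tcp_pos: [0.5555, -0.0999, 0.2864]
eef_rot: [-0.0, 0.956, -0.293, -0.0]
wrist_force: [0.0, -0.2, 1.2]
width: 0.0271
finger_force: 70.7
```

Emit:
jog_arm --series '[[[0, 0, -0.4], [0, 0, 0], 2], [[0, 0, 0], [0, 0, 0], 2], [[0, 0, 0], [0, 0, 0], 2], [[0, 0, 0], [0, 0, 0], 2]]'

```text
time: 30.97
tcp_pos: [0.5556, -0.1, 0.2828]
eef_rot: [-0.0, 0.956, -0.294, 0.0]
wrist_force: [-0.5, -1.2, 3.4]
width: 0.0273
finger_force: 70.9
```

Run:
```python
from h import *
s=bot.sense();print(s['tcp_pos'],s['wrist_force'],s['wrist_torque'])
c=shot('wrist','w19.png');q=s['eef_rot'];y=2*np.arctan2(q[2],q[1]);R=np.array([np.cos(y),np.sin(y),0]);p=s['tcp_pos']
for L in(.185,.19,.195,.2,.205): print('end far',L,proj(c,p-[0,0,L]+R*.0115).round(1))
g=c['color'].astype(int);x=256
print([(r,int(g[r,x-2:x+3].mean())) for r in range(190,240,2)])
```

```text
[ 0.5555542  -0.10000172  0.2828373 ] [-0.53562694 -1.15904474  3.39255514] [-0.10727883  0.0741536   0.01954359]
end far 0.185 [256.3 219.6]
end far 0.19 [256.3 216.1]
end far 0.195 [256.3 212.7]
end far 0.2 [256.3 209.5]
end far 0.205 [256.2 206.4]
[(190, 120), (192, 122), (194, 123), (196, 124), (198, 125), (200, 132), (202, 127), (204, 100), (206, 90), (208, 81), (210, 90), (212, 144), (214, 196), (216, 198), (218, 176), (220, 215), (222, 193), (224, 208), (226, 211), (228, 186), (230, 209), (232, 179), (234, 178), (236, 184), (238, 179)]
```

Now it behaves as described: with the tail on the stud end the spring gives about 0.5 N/mm. Pressing a little more and twisting back towards the keyway.

Emit:
jog_arm --series '[[[0, 0, -0.3], [0, 0, 0], 2], [[0, 0, 0], [0, 0, 4], 2], [[0, 0, 0], [0, 0, 4], 2], [[0, 0, 0], [0, 0, 4], 2], [[0, 0, 0], [0, 0, 0], 2]]'

```text
time: 31.43
tcp_pos: [0.5557, -0.1003, 0.2798]
eef_rot: [0.0, 0.982, -0.19, 0.001]
wrist_force: [1.9, -6.4, 4.5]
width: 0.0274
finger_force: 70.9
```

Emit:
jog_arm --series '[[[0, 0, 0], [0, 0, 4], 2], [[0, 0, 0], [0, 0, 4], 2], [[0, 0, 0], [0, 0, 0], 2]]'

```text
time: 31.68
tcp_pos: [0.5557, -0.1003, 0.2798]
eef_rot: [0.0, 0.993, -0.122, 0.001]
wrist_force: [1.8, -5.8, 2.2]
width: 0.0268
finger_force: 70.7
```

Emit:
jog_arm --series '[[[0, 0, 0], [0, 0, 4], 2], [[0, 0, 0], [0, 0, 4], 2], [[0, 0, 0], [0, 0, 0], 2]]'

```text
time: 31.93
tcp_pos: [0.5556, -0.1001, 0.2795]
eef_rot: [0.0, 0.999, -0.053, 0.0]
wrist_force: [1.8, -2.6, -0.5]
width: 0.0267
finger_force: 70.5
```

Emit:
jog_arm --series '[[[0, 0, 0], [0, 0, 4], 2], [[0, 0, 0], [0, 0, 4], 2], [[0, 0, 0], [0, 0, 0], 2]]'

```text
time: 32.18
tcp_pos: [0.5555, -0.0999, 0.2793]
eef_rot: [-0.0, 1.0, 0.016, -0.0]
wrist_force: [1.4, -1.6, -0.3]
width: 0.0272
finger_force: 70.5
```

It dropped in between yaw -14° and -6°. Finding the other wall to centre it.

Emit:
jog_arm --series '[[[0, 0, 0], [0, 0, 4], 2], [[0, 0, 0], [0, 0, 4], 2], [[0, 0, 0], [0, 0, 4], 2], [[0, 0, 0], [0, 0, 0], 2]]'

```text
time: 32.52
tcp_pos: [0.5554, -0.0998, 0.2793]
eef_rot: [-0.0, 0.993, 0.12, -0.0]
wrist_force: [0.3, 0.7, -0.4]
width: 0.0273
finger_force: 70.4
```

Emit:
jog_arm --series '[[[0, 0, 0], [0, 0, 5], 2], [[0, 0, 0], [0, 0, 5], 2], [[0, 0, 0], [0, 0, 0], 2]]'

```text
time: 32.77
tcp_pos: [0.5555, -0.0998, 0.2795]
eef_rot: [-0.0, 0.979, 0.206, -0.0]
wrist_force: [-0.6, -0.4, -0.6]
width: 0.0274
finger_force: 70.4
```

Emit:
jog_arm --series '[[[0, 0, 0], [0, 0, 5], 2], [[0, 0, 0], [0, 0, 5], 2], [[0, 0, 0], [0, 0, 5], 2], [[0, 0, 0], [0, 0, 0], 2]]'

```text
time: 33.1
tcp_pos: [0.5554, -0.0998, 0.2794]
eef_rot: [-0.0, 0.943, 0.332, -0.0]
wrist_force: [-1.5, 0.4, -0.9]
width: 0.0273
finger_force: 70.5
```

Emit:
jog_arm --series '[[[0, 0, 0], [0, 0, 5], 2], [[0, 0, 0], [0, 0, 5], 2], [[0, 0, 0], [0, 0, 5], 2], [[0, 0, 0], [0, 0, 0], 2]]'

```text
time: 33.43
tcp_pos: [0.555, -0.0998, 0.2791]
eef_rot: [-0.001, 0.892, 0.452, -0.001]
wrist_force: [-6.4, 0.0, -0.6]
width: 0.027
finger_force: 70.6
```

Keyway walls are felt at about yaw 0° and 42°, so centre is about 20°. Turning back to centre and going down.

Emit:
jog_arm --series '[[[0, 0, 0], [0, 0, -7], 2], [[0, 0, 0], [0, 0, -7], 2], [[0, 0, 0], [0, 0, -7], 2], [[0, 0, 0], [0, 0, -7], 2], [[0, 0, 0], [0, 0, -5], 2], [[0, 0, -0.6], [0, 0, 0], 2], [[0, 0, -0.6], [0, 0, 0], 2], [[0, 0, -0.6], [0, 0, 0], 2], [[0, 0, -0.6], [0, 0, 0], 2], [[0, 0, -0.6], [0, 0, 0], 2], [[0, 0, -0.6], [0, 0, 0], 2], [[0, 0, -0.6], [0, 0, 0], 2], [[0, 0, 0], [0, 0, 0], 2], [[0, 0, 0], [0, 0, 0], 2]]'

```text
time: 34.6
tcp_pos: [0.5555, -0.0999, 0.2373]
eef_rot: [-0.0, 0.984, 0.181, -0.0]
wrist_force: [0.5, -0.7, 0.3]
width: 0.0272
finger_force: 70.5
```

Emit:
jog_arm --series '[[[0, 0, -0.2], [0, 0, 0], 2], [[0, 0, -0.2], [0, 0, 0], 2], [[0, 0, 0], [0, 0, 0], 2], [[0, 0, 0], [0, 0, 0], 2]]'

```text
time: 34.93
tcp_pos: [0.5555, -0.0999, 0.2337]
eef_rot: [-0.0, 0.984, 0.181, 0.0]
wrist_force: [0.7, 0.3, -1.0]
width: 0.0271
finger_force: 70.5
```

Emit:
jog_arm --series '[[[0, 0, -0.1], [0, 0, 0], 2], [[0, 0, 0], [0, 0, 0], 2], [[0, 0, 0], [0, 0, 0], 2]]'

```text
time: 35.18
tcp_pos: [0.5555, -0.0999, 0.2327]
eef_rot: [-0.0, 0.984, 0.181, -0.0]
wrist_force: [0.3, -0.5, -0.4]
width: 0.027
finger_force: 70.5
```

Run:
```python
from h import *
s=bot.sense();print(s['tcp_pos'],s['wrist_force'],s['wrist_torque'])
c=shot('wrist','w20.png');q=s['eef_rot'];y=2*np.arctan2(q[2],q[1]);print(np.degrees(y));R=np.array([np.cos(y),np.sin(y),0]);p=s['tcp_pos']
for L in(.19,.195,.2,.205): print('end far',L,proj(c,p-[0,0,L]+R*.0115).round(1))
for L in(.15,.153,.156): print('ring near',L,proj(c,p-[0,0,L]-R*.015)[1].round(1))
g=c['color'].astype(int);x=256
print([(r,int(g[r,x-2:x+3].mean())) for r in range(196,226,2)],[(r,int((g[r,x-2:x+3,2]-g[r,x-2:x+3,0]).mean())) for r in range(284,304,2)])
```

```text
[ 0.55551506 -0.09993278  0.23267157] [ 0.27407287 -0.51603011 -0.4196039 ] [ 0.01531669 -0.00664372  0.03439818]
20.844447250606617
end far 0.19 [256.8 216.6]
end far 0.195 [256.7 213.2]
end far 0.2 [256.7 210. ]
end far 0.205 [256.7 206.9]
ring near 0.15 298.6
ring near 0.153 294.6
ring near 0.156 290.8
[(196, 203), (198, 140), (200, 93), (202, 95), (204, 95), (206, 99), (208, 130), (210, 180), (212, 176), (214, 189), (216, 171), (218, 155), (220, 198), (222, 175), (224, 187)] [(284, 0), (286, -2), (288, -2), (290, 19), (292, 47), (294, 49), (296, 48), (298, 50), (300, 49), (302, 49)]
```

Emit:
jog_arm --series '[[[0, 0, -0.1], [0, 0, 0], 2], [[0, 0, -0.1], [0, 0, 0], 2], [[0, 0, 0], [0, 0, 0], 2], [[0, 0, 0], [0, 0, 0], 2]]'

```text
time: 35.57
tcp_pos: [0.556, -0.1, 0.232]
eef_rot: [0.0, 0.983, 0.181, 0.001]
wrist_force: [-0.9, 0.9, 14.5]
width: 0.0272
finger_force: 72.0
```

Emit:
jog_arm --series '[[[0, 0, -0.1], [0, 0, 0], 2], [[0, 0, 0], [0, 0, 0], 2], [[0, 0, 0], [0, 0, 0], 2]]'

```text
time: 35.82
tcp_pos: [0.5562, -0.1001, 0.2319]
eef_rot: [0.001, 0.983, 0.181, 0.002]
wrist_force: [-3.2, 0.9, 25.0]
width: 0.0273
finger_force: 73.1
```

Emit:
jog_arm --series '[[[0, 0, -0.1], [0, 0, 0], 2], [[0, 0, 0], [0, 0, 0], 2], [[0, 0, 0], [0, 0, 0], 2]]'

```text
time: 36.07
tcp_pos: [0.5564, -0.1002, 0.2313]
eef_rot: [0.001, 0.983, 0.181, 0.002]
wrist_force: [0.1, 1.9, 28.1]
width: 0.0272
finger_force: 69.3
```

Emit:
jog_arm --series '[[[0, 0, 0], [0, 0, 4], 2], [[0, 0, 0], [0, 0, 4], 2], [[0, 0, 0], [0, 0, -4], 2], [[0, 0, 0], [0, 0, -4], 2], [[0, 0, 0], [0, 0, -4], 2], [[0, 0, 0], [0, 0, -4], 2], [[0, 0, 0], [0, 0, 4], 2], [[0, 0, 0], [0, 0, 4], 2], [[0, 0, 0], [0, 0, 0], 2]]'

```text
time: 36.82
tcp_pos: [0.5565, -0.1003, 0.2313]
eef_rot: [0.001, 0.983, 0.183, 0.002]
wrist_force: [-1.7, 0.7, 26.3]
width: 0.0269
finger_force: 69.2
```

Run:
```python
from h import *
s=bot.sense();print(s['tcp_pos'],s['wrist_force'],s['wrist_torque'],s['width'])
c=shot('wrist','w21.png');a=load('w20')
q=s['eef_rot'];y=2*np.arctan2(q[2],q[1]);R=np.array([np.cos(y),np.sin(y),0]);p=s['tcp_pos']
print('slip check: TCP height, ring/end now')
for L in(.195,.2,.205): print('end far',L,proj(c,p-[0,0,L]+R*.0115).round(1))
for L in(.147,.15,.153,.156): print('ring near',L,proj(c,p-[0,0,L]-R*.015)[1].round(1))
g=c['color'].astype(int);x=256
print([(r,int(g[r,x-2:x+3].mean())) for r in range(196,240,2)],[(r,int((g[r,x-2:x+3,2]-g[r,x-2:x+3,0]).mean())) for r in range(284,308,2)])
```

```text
[ 0.55646621 -0.10026043  0.23133286] [-1.67314557  0.73463081 26.32918948] [0.03064816 0.24032223 0.06082602] 0.02689757928659619
slip check: TCP height, ring/end now
end far 0.195 [255.8 214.4]
end far 0.2 [255.7 211.2]
end far 0.205 [255.7 208.1]
ring near 0.147 303.8
ring near 0.15 299.7
ring near 0.153 295.7
ring near 0.156 291.9
[(196, 189), (198, 205), (200, 182), (202, 104), (204, 94), (206, 94), (208, 98), (210, 129), (212, 181), (214, 176), (216, 190), (218, 164), (220, 173), (222, 193), (224, 167), (226, 200), (228, 174), (230, 184), (232, 171), (234, 160), (236, 156), (238, 155)] [(284, 0), (286, 0), (288, -2), (290, -1), (292, 24), (294, 47), (296, 49), (298, 49), (300, 48), (302, 49), (304, 48), (306, 48)]
```

The spring is keyed and standing on the nut. It gives softly on the tail but stands firm on the nut. I'll release it here, fetch the strap, and see how it settles on the re-seated spring.

Emit:
jog_arm --series '[[[0, 0, 0.25], [0, 0, 0], 2], [[0, 0, 0], [0, 0, 0], 2.9], [[0, 0, 0], [0, 0, 0], 3.6], [[0, 0, 0], [0, 0, 0], 4.6], [[0, 0, 0], [0, 0, 0], 4.8], [[0, 0, 0], [0, 0, 0], 4.8], [[0, 0, 1], [0, 0, 0], 4.8], [[0, 0, 2], [0, 0, 0], 4.8], [[0, 0, 3], [0, 0, 0], 4.8], [[-0.3, 1, 2], [0, 0, -1.5], 5.5], [[-0.8, 3.8, 0], [0, 0, -1.5], 5.8], [[-0.8, 3.8, 0], [0, 0, -1.5], 5.8], [[-0.8, 3.8, 0], [0, 0, -0.5], 5.8], [[-0.8, 3.8, 0], [0, 0, 0], 5.8], [[-0.8, 3.8, 0], [0, 0, 0], 5.8], [[-0.8, 3.8, 0], [0, 0, 0], 5.8], [[-0.16, 1.2, 0], [0, 0, 0], 5.8], [[0, 0, 0], [0, 0, 0], 5.8], [[0, 0, 0], [0, 0, 0], 5.8]]'

```text
time: 38.45
tcp_pos: [0.5028, 0.1505, 0.3117]
eef_rot: [0.0, 0.99, 0.139, 0.0]
wrist_force: [0.4, -0.4, -0.4]
width: 0.0581
finger_force: 0.0
```

Run:
```python
from strap import *
c=shot('wrist','w22.png');s=bot.sense();print(s['tcp_pos'],np.degrees(2*np.arctan2(s['eef_rot'][2],s['eef_rot'][1])))
for o in strap(c,near=(.503,.15)): print(o)
```

```text
[0.50304082 0.14971297 0.31156719] 15.866042885222528
('outer', 5877.5, array([0.5029, 0.1505]), array([143. ,  42.5]), np.float32(15.58), [234, 103, 47, 143], (np.float64(257.0), np.float64(174.0)))
('hole', 840.5, array([0.5037, 0.1506]), array([41.4, 20.4]), np.float32(15.3), [246, 158, 22, 42], (np.float64(256.5), np.float64(178.5)))
```

Emit:
jog_arm --series '[[[0, 0.05, -3], [0, 0, 0], 5.8], [[0, 0, -3], [0, 0, 0], 5.8], [[0, 0, -3], [0, 0, 0], 5.8], [[0, 0, -3], [0, 0, 0], 5.8], [[0, 0, -1.4], [0, 0, 0], 5.5], [[0, 0, -0.5], [0, 0, 0], 5.2], [[0, 0, 0], [0, 0, 0], 5], [[0, 0, 0], [0, 0, 0], 3.5], [[0, 0, 0], [0, 0, 0], 3.5], [[0, 0, 0], [0, 0, 0], 3.5], [[0, 0, 0], [0, 0, 0], 3.5], [[0, 0, 0], [0, 0, 0], 3.5]]' --grip_force 80

```text
time: 39.5
tcp_pos: [0.5034, 0.15, 0.1732]
eef_rot: [0.0, 0.99, 0.138, 0.001]
wrist_force: [-1.8, -6.1, 6.1]
width: 0.0412
finger_force: 82.5
```

Emit:
jog_arm --series '[[[0, 0, 1], [0, 0, 0], 3.5], [[0, 0, 3.5], [0, 0, 0], 3.5], [[0, 0, 3.5], [0, 0, 0], 3.5], [[0, 0, 3], [0, 0, 0], 3.5], [[0.7, -3.4, 0.5], [0, 0, 0], 3.5], [[0.8, -3.8, 0], [0, 0, 0], 3.5], [[0.8, -3.8, 0], [0, 0, 0], 3.5], [[0.8, -3.8, 0], [0, 0, 0], 3.5], [[0.8, -3.8, 0], [0, 0, 0], 3.5], [[0.8, -3.8, 0], [0, 0, 0], 3.5], [[0.57, -2.65, 0], [0, 0, 0], 3.5], [[0, 0, 0], [0, 0, 0], 3.5], [[0, 0, -1.5], [0, 0, 0], 3.5], [[0, 0, 0], [0, 0, 0], 3.5], [[0, 0, 0], [0, 0, 0], 3.5]]'

```text
time: 40.75
tcp_pos: [0.5553, -0.0998, 0.2722]
eef_rot: [-0.0, 0.99, 0.138, -0.001]
wrist_force: [0.4, 1.4, -3.6]
width: 0.0413
finger_force: 83.0
```

Run:
```python
from h import *
c=shot('wrist','w23.png');s=bot.sense();p=s['tcp_pos'];print(p,s['wrist_force'],s['wrist_torque'],s['width'])
y=np.radians(15.9);R=np.array([np.cos(y),np.sin(y),0]);S=np.array([.5557,-.0999,0]);N=np.array([-R[1],R[0],0])
g=c['color'].astype(int)
print('stud tip',proj(c,S+[0,0,.088]),'ring near',[(z,proj(c,S+[0,0,z]-R*.015)[1].round(1)) for z in(.066,.07,.076,.082)])
print('slot edges pred L.1626',proj(c,p-[0,0,.1626]+R*.021)[1],proj(c,p-[0,0,.1626]-R*.021)[1])
print([(r,int(g[r,254:259].mean()),int((g[r,254:259,2]-g[r,254:259,0]).mean())) for r in range(210,300,2)])
```

```text
[ 0.55553217 -0.09963173  0.27270666] [ 0.44345779 -0.17769925 -2.56017787] [-0.00038326 -0.00941155  0.00994068] 0.04138025354937149
stud tip [257.49407545 237.80746647] ring near [(0.066, np.float64(241.9)), (0.07, np.float64(244.9)), (0.076, np.float64(249.6)), (0.082, np.float64(254.6))]
slot edges pred L.1626 221.55974582961028 291.9922675376696
[(210, 93, -10), (212, 93, -10), (214, 93, -10), (216, 92, -10), (218, 93, -10), (220, 90, -8), (222, 85, -7), (224, 100, -3), (226, 134, -1), (228, 169, -4), (230, 199, -6), (232, 211, -5), (234, 205, -6), (236, 164, -3), (238, 125, 0), (240, 119, 0), (242, 138, -1), (244, 174, -3), (246, 190, -2), (248, 208, 6), (250, 201, 58), (252, 200, 72), (254, 204, 71), (256, 204, 70), (258, 142, 63), (260, 89, 45), (262, 89, 45), (264, 89, 45), (266, 89, 45), (268, 90, 45), (270, 89, 46), (272, 89, 46), (274, 89, 46), (276, 90, 45), (278, 87, 45), (280, 77, 32), (282, 54, 1), (284, 51, -2), (286, 50, -2), (288, 51, -3), (290, 66, -3), (292, 87, -8), (294, 89, -9), (296, 91, -10), (298, 91, -10)]
```

Emit:
jog_arm --series '[[[0.02, -0.02, -0.5], [0, 0, 0], 3.5], [[0, 0, -0.5], [0, 0, 0], 3.5], [[0, 0, -0.5], [0, 0, 0], 3.5], [[0, 0, -0.5], [0, 0, 0], 3.5], [[0, 0, -0.2], [0, 0, 0], 3.5], [[0, 0, 0], [0, 0, 0], 3.5], [[0, 0, 0], [0, 0, 0], 3.5]]'

```text
time: 41.38
tcp_pos: [0.5558, -0.1001, 0.2501]
eef_rot: [-0.0, 0.99, 0.138, -0.0]
wrist_force: [0.1, 0.5, -3.6]
width: 0.0413
finger_force: 83.2
```

Emit:
jog_arm --series '[[[0, 0, -0.1], [0, 0, 0], 3.5], [[0, 0, -0.1], [0, 0, 0], 3.5], [[0, 0, 0], [0, 0, 0], 3.5], [[0, 0, 0], [0, 0, 0], 3.5]]'

```text
time: 41.72
tcp_pos: [0.5561, -0.1003, 0.2491]
eef_rot: [0.0, 0.99, 0.138, 0.001]
wrist_force: [-1.9, 0.1, 5.8]
width: 0.0411
finger_force: 84.2
```

Emit:
jog_arm --series '[[[0, 0, -0.1], [0, 0, 0], 3.5], [[0, 0, -0.1], [0, 0, 0], 3.5], [[0, 0, 0], [0, 0, 0], 3.5], [[0, 0, 0], [0, 0, 0], 3.5]]'

```text
time: 42.05
tcp_pos: [0.5565, -0.1003, 0.2489]
eef_rot: [0.001, 0.99, 0.138, 0.002]
wrist_force: [-4.6, 1.2, 25.2]
width: 0.0413
finger_force: 86.4
```

The contact is unchanged: the strap bears on the spring's top. Unloading, releasing, and rising clear, then checking how it settles.

Emit:
jog_arm --series '[[[0, 0, 0.25], [0, 0, 0], 3.5], [[0, 0, 0], [0, 0, 0], 4.2], [[0, 0, 0], [0, 0, 0], 4.6], [[0, 0, 0], [0, 0, 0], 5.0], [[0, 0, 0], [0, 0, 0], 5.6], [[0, 0, 0], [0, 0, 0], 6.0], [[0, 0, 0], [0, 0, 0], 6.0], [[0, 0, 0.5], [0, 0, 0], 6.0], [[0, 0, 2], [0, 0, 0], 6.0], [[0, 0, 3], [0, 0, 0], 6.0], [[0, 0, 3], [0, 0, 0], 6.0], [[0, 0, 3], [0, 0, 0], 6.0], [[0, 0, 0], [0, 0, 0], 6.0], [[0, 0, 0], [0, 0, 0], 6.0]]'

```text
time: 43.22
tcp_pos: [0.5559, -0.1001, 0.3656]
eef_rot: [0.001, 0.99, 0.138, 0.001]
wrist_force: [0.5, -0.1, -0.8]
width: 0.0599
finger_force: 0.0
```

```bash
cat > fin.py <<'E'
from h import *
import sys
c=shot('wrist',sys.argv[1]+'.png');s=bot.sense();p=s['tcp_pos'];print(p,s['wrist_force'])
y=np.radians(15.9);R=np.array([np.cos(y),np.sin(y),0]);S=np.array([.5557,-.0999,0]);N=np.array([-R[1],R[0],0])
g=c['color'].astype(int);G=g.mean(2)
for z in(.076,.080,.085): print(z,'nose',proj(c,S+[0,0,z]+R*.0725).round(1),'tail',proj(c,S+[0,0,z]-R*.0725).round(1),'slot',proj(c,S+[0,0,z]+R*.021)[1].round(1),proj(c,S+[0,0,z]-R*.021)[1].round(1),'w nose',[proj(c,S+[0,0,z]+R*.045+k*.022*N)[0].round(1) for k in(1,-1)],'w tail',[proj(c,S+[0,0,z]-R*.06+k*.022*N)[0].round(1) for k in(1,-1)])
ra,rb=int(proj(c,S+[0,0,.083]+R*.045)[1]),int(proj(c,S+[0,0,.083]-R*.06)[1])
for r in(ra,rb): print(r,[(k,int(G[r,k])) for k in range(210,305,2)])
print([(r,int(G[r,254:259].mean())) for r in range(120,300,2)])
E
python3 fin.py w24
```

```text
[ 0.55574643 -0.10011353  0.36395912] [-0.19959028  0.30684868 -0.23241546]
0.076 nose [255.5 103.5] tail [255.8 252.9] slot 162.4 205.5 w nose [np.float64(230.5), np.float64(280.6)] w tail [np.float64(233.6), np.float64(277.9)]
0.08 nose [255.5 103.7] tail [255.8 255. ] slot 163.4 207.1 w nose [np.float64(230.2), np.float64(281.0)] w tail [np.float64(233.3), np.float64(278.2)]
0.085 nose [255.5 104. ] tail [255.8 257.7] slot 164.8 209.2 w nose [np.float64(229.7), np.float64(281.4)] w tail [np.float64(233.0), np.float64(278.5)]
136 [(210, 205), (212, 204), (214, 205), (216, 205), (218, 204), (220, 204), (222, 201), (224, 202), (226, 202), (228, 196), (230, 140), (232, 102), (234, 101), (236, 101), (238, 101), (240, 102), (242, 103), (244, 103), (246, 101), (248, 99), (250, 99), (252, 99), (254, 102), (256, 99), (258, 100), (260, 100), (262, 101), (264, 100), (266, 101), (268, 102), (270, 101), (272, 99), (274, 100), (276, 102), (278, 101), (280, 121), (282, 192), (284, 209), (286, 209), (288, 209), (290, 207), (292, 208), (294, 209), (296, 207), (298, 209), (300, 209), (302, 208), (3
[... 870 characters left out ...]
98), (176, 87), (178, 88), (180, 112), (182, 171), (184, 208), (186, 198), (188, 163), (190, 139), (192, 151), (194, 166), (196, 179), (198, 214), (200, 206), (202, 204), (204, 204), (206, 154), (208, 66), (210, 82), (212, 95), (214, 96), (216, 97), (218, 96), (220, 97), (222, 97), (224, 97), (226, 96), (228, 96), (230, 96), (232, 96), (234, 97), (236, 96), (238, 95), (240, 96), (242, 96), (244, 96), (246, 96), (248, 97), (250, 95), (252, 95), (254, 96), (256, 96), (258, 96), (260, 94), (262, 93), (264, 95), (266, 96), (268, 93), (270, 90), (272, 89), (274, 90), (276, 90), (278, 92), (280, 93), (282, 92), (284, 96), (286, 94), (288, 90), (290, 90), (292, 91), (294, 94), (296, 95), (298, 99)]
```

Run:
```python
from h import *
print(bot.sense()['time'],bot.job_done())
```

```text
the job is handed in; nothing more can be done
43.2667 None
```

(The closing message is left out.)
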